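Set up the overnight burn-in of the load resistors

ROBOT

A 6-joint arm with a two-finger parallel gripper is mounted at the origin on the work surface. World frame = base frame: x ahead of the robot, y to its left, z up, the work surface at z = 0. Lengths are in m, angles in rad, forces in N, time in s.
With the tool pointing down it reaches from about 0.325 to 0.775 m from the base axis. Payload 5.5 kg.
Tool frame: the origin (TCP) lies between the finger pads; the fingertips stand finger_overhang ahead of it and the grasp point (between the pads) lies 2 mm behind it (finger_overhang is the distance from the TCP to the fingertips, in m); z points along the fingers, y is the line along which they close (so a half turn about z gives the same grasp; the last joint's range is limited). The gripper opens to 88 mm and grips with 3 to 60 N. Pads are 20 mm wide; open, the fingers measure 115 mm over their backs; the gripper's body (75 mm by 178 mm) begins 61 mm behind the grasp point.
Start: joints at [1.131, 0.091, 1.231, -0, 1.82, -0.057], TCP at [0.224, 0.557, 0.24] pointing down, gripper open.
Joint ranges: [-2.87, 2.87], [-0.86, 2.18], [0.17, 2.46], [-1.51, 4.65], [0.06, 2.69], [-2.65, 2.65]. Speed limits (rad/s): [2.57, 2.57, 3.01, 3.14, 3.14, 3.14].

INTERFACE

Orientations are given as a unit quaternion [x, y, z, w].
In Python, from station import get_state, snapshot, camera_info, sign_off, finger_overhang gives the robot as it stands.
- The arm moves only by the tool apply_moves, never from a script. Its arguments are lists of equal length, an entry for each row: "grip": the opening, from 0 (shut) to 1 (fully open); "travel": the shift along the tool's x, y, z in mm, a list of three; "angular": the turn, a rotation vector about the tool's x, y, z in units of 8 degrees (1.0 is 8 degrees), a list of three. In form: {"grip": [grip, ...], "travel": [[dx, dy, dz], ...], "angular": [[wx, wy, wz], ...]}. A call has 1 to 20 rows; each row is the pose to reach, as a shift and turn from the pose commanded when the call began, along the tool's axes at that moment; what a row does not reach only later rows make up. A row lasts 1/8 s, in which the tool goes at most 62.5 mm and 10.7 degrees, less where a joint would pass 70% of its speed; a pose out of reach is approached as far as the arm can. A call with a gripper value outside its range is refused whole. The fingers move at their own pace and stop on an object; the grip force is fixed at half the most. Time passes only in rows, so rows that repeat a pose let the fingers close. It gives the time, the measured TCP pose, the force, the opening and the grip force at its end, in the units of the state.
- get_state(): the state, without advancing time (a new reading comes with each control period).
- snapshot(name): name is "side" or "top" or "wrist"; returns the picture (420x560x3 uint8, red, green, blue); there is no depth.
- camera_info(name): a dict with "K" (3x3 intrinsics, pixels), "extrinsics" (4x4, takes a point from camera to world coordinates). Camera axes: x right, y down, z forward; pixel columns grow to the right and rows downward; lengths in m; the calibration is good to about 2 mm. A picture is of the moment at which its call begins: read the wrist's pose just before it. camera_info takes no time and is no camera call; for the wrist camera it gives the pose at the moment of the call.
- sign_off(): hands the job in; it is judged then, once.
The state is a dict: "clock": time; "joint_positions": joint angles; "qd": joint speeds; "joint_efforts": joint torques, N m; "position": TCP position; "tcp_rot": TCP orientation; "ft_force": force on the tool from outside, world axes, zero at the start; "torque": the same for the moment, N m; "grip_width": finger opening in m; "grasp_force": force on a finger pad.
Only numpy, scipy, OpenCV 4.12 (cv2) and the standard library are available. Lean on these libraries where they do the work, as an engineer would, in place of code of your own. Each camera call takes 0.05 s, during which the arm holds its last target. There are 200 camera calls.

TASK

Set up the overnight burn-in: first lay every black resistor block on the bench crosswise over the narrow raised cooling rail, balanced on it and not touching one another. Then wind the spring timer's key clockwise, turn by turn, until its pointer is up against the stop, and last of all push the start lever fully over, away from the robot. At the end all the blocks must still lie on the rail and the other things on the bench must be where they were.

Things in the scene. Friction and masses are not known exactly. Their poses are not given: they have to be found in the camera images.
- block0: black ceramic resistor block, square bar 56 x 22 x 22 mm with a round steel stub (6 mm thick) standing 8 mm out of the middle of each end (overall length 72 mm); 50 to 100 g; origin at the block's centre, x along its length; any of its four long faces may be down. Three to five of the five are present (None if absent)
- block1: black ceramic resistor block, square bar 56 x 22 x 22 mm with a round steel stub (6 mm thick) standing 8 mm out of the middle of each end (overall length 72 mm); 50 to 100 g; origin at the block's centre, x along its length; any of its four long faces may be down. Three to five of the five are present (None if absent)
- block2: black ceramic resistor block, square bar 56 x 22 x 22 mm with a round steel stub (6 mm thick) standing 8 mm out of the middle of each end (overall length 72 mm); 50 to 100 g; origin at the block's centre, x along its length; any of its four long faces may be down. Three to five of the five are present (None if absent)
- block3: black ceramic resistor block, square bar 56 x 22 x 22 mm with a round steel stub (6 mm thick) standing 8 mm out of the middle of each end (overall length 72 mm); 50 to 100 g; origin at the block's centre, x along its length; any of its four long faces may be down. Three to five of the five are present (None if absent)
- block4: black ceramic resistor block, square bar 56 x 22 x 22 mm with a round steel stub (6 mm thick) standing 8 mm out of the middle of each end (overall length 72 mm); 50 to 100 g; origin at the block's centre, x along its length; any of its four long faces may be down. Three to five of the five are present (None if absent)
- rail_top (a point): midpoint of the top face of the cooling rail: a fixed, level aluminium bar 320 mm long, only 18 mm wide, its top 50 mm above the bench, solid down to the bench, with flat feet (70 mm wide, 4 mm thick) near its ends. x across the rail, y along it, z up
- key (a joint): angle of the spring timer's winding key, rad: 0 run down, grows clockwise seen from above, stop at 5.8 (fully wound); starts between 0 and 0.6. The spring pulls it back with at most 0.09 N m, but the key's drag of 0.12 N m keeps it where it is left, so it can be let go and gripped again; turning takes 0.12 to 0.21 N m
- key_grip (a point): middle of the key's flat upright steel blade, on the vertical turning axis, about 100 mm above the bench; the blade is 40 mm long (x), 9 mm thick (y) and 30 mm tall, from 18 mm below this point to 12 mm above it. x turns with the key and points the way its black pointer points
- timer: fixed grey spring timer box, 130 x 130 x 58 mm, with a white dial on top and the key in the middle; origin under its centre. The key's 48 mm pointer sweeps just above the dial; a small steel post on the dial (10 mm tall, 45 mm from the axis) is the stop that the pointer meets when fully wound
- start (a joint): angle of the start lever, rad: 0 off (leaning towards the robot), 1.0 fully over (leaning away from the robot); stays where it is left
- start_tip (a point): centre of the 26 mm black ball at the end of the start lever. The lever's axis is level, 22 mm above the bench and 70 mm from this point, on a fixed grey block 70 x 50 x 25 mm; the lever swings from 0.5 rad short of upright to 0.5 rad past it. The point's y axis is along the lever's axis; the ball moves towards y cross world-up, away from the robot. Needs about 1 N
- union: brass union fitting, hexagon 52 mm across the corners, 35 mm tall, standing upright; origin under its centre. To be left alone
- bracket: silver L-shaped sensor bracket, flat foot 50 (x) x 40 mm, 4 mm thick, with an upright plate 36 mm tall and 4 mm thick along its +x edge; origin under the foot's centre. To be left alone
- counter: cream plastic pulse counter, 85 x 140 x 65 mm; origin under its centre. To be left alone
- mug: white mug, 76 mm wide, 85 mm tall; origin under its centre. To be left alone
- driver: screwdriver lying down; to be left alone
- tape: roll of black tape lying flat, 90 mm wide, 22 mm tall; origin under its centre. To be left alone
Not all that is in view belongs to the job. What is shaped like the block2 but blue or red is not meant.

How it is judged:
On the way, in this order (a step that is already met when the one before it is completed fails the run):
1. every block lies across the rail, let go (z of block0 in the frame of rail_top between 0.006 and 0.016 m and x of block0 in the frame of rail_top between -0.012 and 0.012 m and y of block0 in the frame of rail_top between -0.16 and 0.16 m and angle between the x axis of each of block0, block1, block2, block3, block4 and the x axis of rail_top, either way round below 0.4 rad and linear speed of each of block0, block1, block2, block3, block4 below 0.03 m/s and contact force between each of block0, block1, block2, block3, block4 and the fingers below 0.05 N and z of block1 in the frame of rail_top between 0.006 and 0.016 m and x of block1 in the frame of rail_top between -0.012 and 0.012 m and y of block1 in the frame of rail_top between -0.16 and 0.16 m and z of block2 in the frame of rail_top between 0.006 and 0.016 m and x of block2 in the frame of rail_top between -0.012 and 0.012 m and y of block2 in the frame of rail_top between -0.16 and 0.16 m and z of block3 in the frame of rail_top between 0.006 and 0.016 m and x of block3 in the frame of rail_top between -0.012 and 0.012 m and y of block3 in the frame of rail_top between -0.16 and 0.16 m and z of block4 in the frame of rail_top between 0.006 and 0.016 m and x of block4 in the frame of rail_top between -0.012 and 0.012 m and y of block4 in the frame of rail_top between -0.16 and 0.16 m and contact force between block0 and block1 below 0.02 N and contact force between each of block0, block1 and block2 below 0.02 N and contact force between each of block0, block1, block2 and block3 below 0.02 N and contact force between each of block0, block1, block2, block3 and block4 below 0.02 N), for 0.2 s.
2. the key is fully wound (value of joint key above 5.55 rad), for 0.2 s.
3. the start lever is fully over (value of joint start above 0.85 rad), for 0.2 s.
At the end, for the whole second after the job is handed in: Every block present lies at rest on the rail, its centre within 12 mm of the rail's midline, between the rail's ends, within 0.4 rad of square across it, none touching another; the key is wound to at least 5.55 of 5.8 rad; the lever is at 0.85 rad or more (all of step 1 and value of joint key above 5.55 rad and value of joint start above 0.85 rad).
It fails at once if another thing on the bench is moved more than 5 cm (distance of any of union, bracket, counter, mug, driver, tape from where it was at the start of the episode above 0.05 m).
Of block0, block1, block2, block3, block4 only 3 to 5 are there at a start; the rules pass over those that are not, and their reading is None.
At some moment in a run one of block0, block1, block2, block3, block4 may be knocked a few centimetres aside while the robot is not near it.
Once in a run the grip may slacken for a moment while it holds something.
It also fails if it takes over 210 s, if anything falls off the work surface, if the arm or the gripper's body presses on something with over 40 N, if the wrist force passes 120 N, or if a joint passes its speed limit or range.

## Working session

There is one attempt and no reset: what is moved stays moved. The work goes in short steps, Python scripts to look and compute and a tool call to move; the robot and the scene stay as the last step left them, time stands still between calls to the robot, and variables do not carry over. Pictures are saved under pics/ and viewed, at most 14 in all, crops included, and the job is handed in when it is done.

Besides the shell and the picture viewer there is one more tool, called after "Call:" by a JSON object that holds its "op" and its "data". apply_moves: Moves the arm, as the interface text tells. Its arguments: {"type":"object","properties":{"grip":{"type":"array"},"travel":{"type":"array"},"angular":{"type":"array"}},"required":["grip","travel","angular"]}

```bash
mkdir -p pics; python3 - <<'E'
from station import *
import cv2,numpy as np
print(get_state()); print(finger_overhang if not callable(finger_overhang) else finger_overhang())
for n in ("top","side"):
    im=snapshot(n); cv2.imwrite(f"pics/{n}0.png",im[...,::-1]); c=camera_info(n); print(n,np.round(c["K"],1).tolist(),np.round(c["extrinsics"],4).tolist())
E
ls
```

```text
{'clock': 0.0, 'joint_positions': array([ 1.13132839e+00,  9.18624187e-02,  1.23185862e+00, -1.25055434e-05,
        1.81980721e+00, -5.67272231e-02]), 'qd': array([ 0.00032837,  0.00026506, -0.00130329, -0.00033906, -0.0012248 ,
        0.00140943]), 'joint_efforts': array([ 2.11947750e-03, -4.46467352e+01, -4.06433272e+01,  7.00438488e-02,
        2.96494737e-02, -1.46156176e-04]), 'position': array([0.22398788, 0.55634186, 0.23852012]), 'tcp_rot': array([ 1.90205832e-01,  9.81743757e-01, -9.39655210e-04, -2.31777260e-04]), 'ft_force': array([0.36159113, 0.10111716, 0.57284674]), 'torque': array([-0.0161534 ,  0.03513587, -0.01815948]), 'grasp_force': 0.0, 'grip_width': 0.08787653599314686}
0.017
top [[431.7, 0.0, 282.5], [0.0, 431.7, 210.8], [0.0, 0.0, 1.0]] [[0.0133, -0.9941, 0.1073, 0.4049], [-0.9999, -0.0123, 0.0101, -0.0313], [-0.0087, -0.1074, -0.9942, 1.512], [0.0, 0.0, 0.0, 1.0]]
side [[451.8, 0.0, 275.8], [0.0, 451.8, 207.6], [0.0, 0.0, 1.0]] [[0.9796, -0.1387, 0.1454, 0.3542], [-0.2001, -0.6099, 0.7668, -0.9659], [-0.0177, -0.7802, -0.6253, 0.8459], [0.0, 0.0, 0.0, 1.0]]
pics
```

View pics/top0.png

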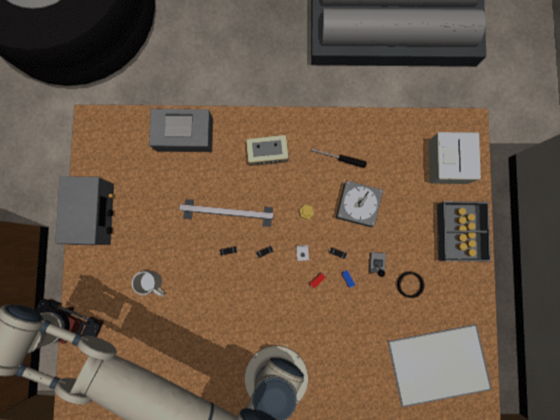

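View pics/side0.png

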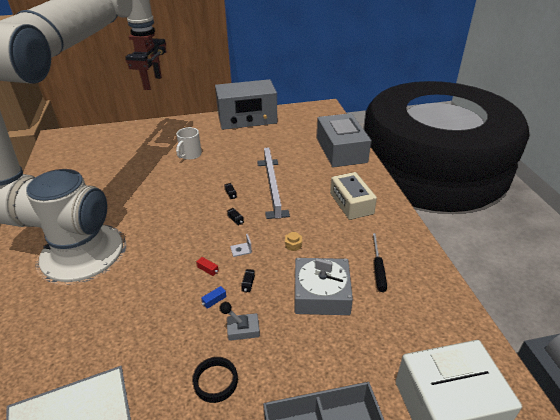

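Top view shows three black blocks at about (228,251), (264,251), (338,253). What could be mistaken for them:
- red decoy (318,280)
- blue decoy (348,279)
- lever ball (381,272)
- tape (410,284)
- driver handle (352,161)

I choose the three black ones. The rail runs from (183,209) to (272,216), the timer is at (360,203) and the mug at (144,283).

```bash
cat > h.py <<'E'
from station import *
import cv2,numpy as np
from scipy.spatial.transform import Rotation as R
def ray(c,px,z):
    K,E=np.array(c["K"]),np.array(c["extrinsics"])
    d=E[:3,:3]@np.linalg.solve(K,np.array([px[0],px[1],1.])); o=E[:3,3]
    return o+d*(z-o[2])/d[2]
def proj(c,p):
    E=np.linalg.inv(np.array(c["extrinsics"])); q=np.array(c["K"])@(E[:3,:3]@np.array(p)+E[:3,3]); return q[:2]/q[2]
def dark(im,lo=60,amin=15,amax=1e9):
    m=(im.max(2)<lo).astype(np.uint8)*255
    out=[]
    for c in cv2.findContours(m,cv2.RETR_EXTERNAL,cv2.CHAIN_APPROX_NONE)[0]:
        a=cv2.contourArea(c)
        if amin<a<amax: out.append((a,cv2.minAreaRect(c)))
    return out
def tool(p):  # world displacement -> tool mm from present pose
    s=get_state(); return R.from_quat(s["tcp_rot"]).inv().apply(np.array(p)-s["position"])*1000
E
python3 - <<'E'
from h import *
c=camera_info("top"); im=cv2.imread("pics/top0.png")
crop=im[185:300,170:430]; cv2.imwrite("pics/crop1.png",cv2.resize(crop,None,fx=3,fy=3,interpolation=cv2.INTER_CUBIC))
for n,px,z in [("b1",(228,251),.02),("b2",(264,251),.02),("b3",(338,253),.02),("railL",(183,209),.05),("railR",(272,216),.05),("timer",(360,203),.06),("ball",(381,272),.08),("union",(307,212),.035),("bracket",(302,254),.02),("red",(318,280),.02),("blue",(348,279),.02),("mug",(144,283),.08),("counter",(267,150),.06)]:
    print(n,np.round(ray(c,px,z),3))
w=camera_info("wrist"); s=get_state(); Rt=R.from_quat(s["tcp_rot"])
E=np.array(w["extrinsics"]); print(np.round(w["K"],1).tolist(), np.round(Rt.inv().as_matrix()@E[:3,:3],3).tolist(), np.round(Rt.inv().apply(E[:3,3]-s["position"]),4)); print(np.round(Rt.as_matrix(),3).tolist())
E
```

```text
b1 [0.424 0.17  0.02 ]
b2 [0.426 0.046 0.02 ]
b3 [ 0.422 -0.209  0.02 ]
railL [0.565 0.324 0.05 ]
railR [0.544 0.019 0.05 ]
timer [ 0.591 -0.278  0.06 ]
ball [ 0.362 -0.342  0.08 ]
union [ 0.561 -0.1    0.035]
bracket [ 0.417 -0.085  0.02 ]
red [ 0.33 -0.14  0.02]
blue [ 0.334 -0.243  0.02 ]
mug [0.315 0.435 0.08 ]
counter [0.771 0.04  0.06 ]
[[353.3, 0.0, 276.3], [0.0, 353.3, 208.8], [0.0, 0.0, 1.0]] [[-0.001, -0.953, -0.302], [1.0, -0.001, 0.0], [-0.001, -0.302, 0.953]] [ 0.0835 -0.0011 -0.1434]
[[-0.928, 0.374, -0.001], [0.374, 0.928, -0.002], [0.0, -0.002, -1.0]]
```

View pics/crop1.png

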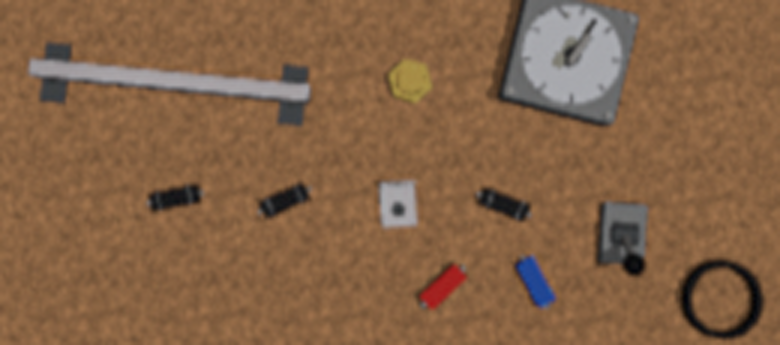

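The crop confirms three black bars with steel stubs at (175,198), (284,200) and (503,203). The rail and its feet, the timer and the lever are also clear. Next I move to an overview pose for the wrist camera.

Call:
{"op": "apply_moves", "data": {"grip": [1, 1, 1, 1, 1, 1, 1, 1, 1, 1, 1, 1, 1, 1], "travel": [[-380, -339, -60], [-380, -339, -60], [-380, -339, -60], [-380, -339, -60], [-380, -339, -60], [-380, -339, -60], [-380, -339, -60], [-380, -339, -60], [-380, -339, -60], [-380, -339, -60], [-380, -339, -60], [-380, -339, -60], [-380, -339, -60], [-380, -339, -60]], "angular": [[0, 0, 8.5], [0, 0, 8.5], [0, 0, 8.5], [0, 0, 8.5], [0, 0, 8.5], [0, 0, 8.5], [0, 0, 8.5], [0, 0, 8.5], [0, 0, 8.5], [0, 0, 8.5], [0, 0, 8.5], [0, 0, 8.5], [0, 0, 8.5], [0, 0, 8.5]]}}

```text
clock: 1.85
position: [0.4498, 0.1007, 0.2997]
tcp_rot: [0.706, 0.708, 0.0, 0.0]
ft_force: [1.1, 0.2, 0.4]
grip_width: 0.0878
grasp_force: 0.0
```

```bash
python3 - <<'E'
from h import *
s=get_state(); print(s["clock"],s["position"],R.from_quat(s["tcp_rot"]).as_matrix().round(3).tolist())
c=camera_info("wrist"); im=snapshot("wrist"); cv2.imwrite("pics/w1.png",im[...,::-1])
t=snapshot("top"); cv2.imwrite("pics/top1.png",t[...,::-1])
for a,r in dark(im,50,60):
    b=cv2.boxPoints(r); P=np.array([ray(c,p,.018)[:2] for p in b]); print(int(a),np.round(r[0]),np.round(r[1]),r[2].__round__(1),ray(c,r[0],.018).round(4))
print("top")
ct=camera_info("top")
for a,r in dark(t,45,10,300): print(int(a),np.round(r[0]),np.round(r[1]),ray(ct,r[0],.018).round(3))
E
```

```text
1.85 [0.4498198  0.10069542 0.29967233] [[-0.002, 1.0, 0.0], [1.0, 0.002, 0.0], [0.0, 0.0, -1.0]]
469 [332. 398.] [16. 49.] 28.4 [ 0.5352 -0.2532  0.018 ]
34313 [280. 335.] [168. 559.] 90.0 [ 0.4544 -0.1395  0.018 ]
475 [255. 207.] [37. 17.] 63.4 [0.4226 0.0514 0.018 ]
87 [260. 128.] [ 6. 17.] 76.0 [0.4302 0.1484 0.018 ]
492 [256. 108.] [30. 18.] 77.2 [0.4256 0.1714 0.018 ]
104 [251.  87.] [ 7. 18.] 76.0 [0.4207 0.1942 0.018 ]
top
16 [279. 365.] [20.  3.] [ 0.048 -0.012  0.018]
88 [  8. 331.] [12. 23.] [0.143 0.912 0.018]
11 [  4. 276.] [3. 7.] [0.327 0.942 0.018]
22 [380. 272.] [5. 5.] [ 0.358 -0.354  0.018]
12 [  7. 261.] [6. 5.] [0.38  0.933 0.018]
30 [339. 253.] [12.  4.] [ 0.421 -0.213  0.018]
32 [264. 251.] [4. 9.] [0.425 0.045 0.018]
31 [  4. 225.] [6. 9.] [0.504 0.953 0.018]
65 [232. 209.] [ 6. 15.] [0.57  0.158 0.018]
276 [441. 231.] [56.  6.] [ 0.503 -0.562  0.018]
131 [352. 161.] [28.  6.] [ 0.746 -0.257  0.018]
223 [189. 144.] [31. 65.] [0.8   0.319 0.018]
247 [395.  44.] [160.  31.] [ 1.179 -0.414  0.018]
271 [397.   4.] [157.   5.] [ 1.333 -0.427  0.018]
```

View pics/w1.png

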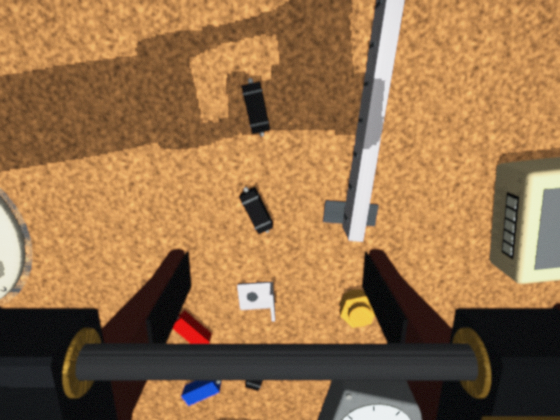

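The wrist view shows two blocks at (256,108) and (255,208), the rail from (395,0) to (356,240), the bracket at (257,296) and the union at (357,308). The third block is mostly hidden behind the fingers at (253,384). Now precise axes for the blocks and the rail.

```bash
cat >> h.py <<'E'
def blocks(im,c,lo=75,z=.022,amin=300,amax=9000,roi=None):
    """dark bodies closed over the bands -> centre, yaw deg (mod 180), length, width on the plane of the top face"""
    m=(im.max(2)<lo).astype(np.uint8)*255
    if roi: k=np.zeros_like(m); k[roi[1]:roi[3],roi[0]:roi[2]]=255; m&=k
    m=cv2.morphologyEx(m,cv2.MORPH_CLOSE,np.ones((5,5),np.uint8))
    for q in cv2.findContours(m,cv2.RETR_EXTERNAL,cv2.CHAIN_APPROX_NONE)[0]:
        if not amin<cv2.contourArea(q)<amax: continue
        P=np.array([ray(c,p,z)[:2] for p in q[:,0]],np.float32)
        r=cv2.minAreaRect(P*1000); (w,h),a=r[1],r[2]
        if w<h: a+=90
        print(q[:,0].mean(0).round(),"c",np.round(r[0],1),"LxW",round(max(w,h),1),round(min(w,h),1),"yaw",round(a%180,1))
E
python3 - <<'E'
from h import *
c=camera_info("wrist"); im=cv2.imread("pics/w1.png")[...,::-1]
for lo in (55,70): blocks(im,c,lo,roi=(180,60,320,245))
m=((im.min(2)>115)&(im.max(2).astype(int)-im.min(2)<50)).astype(np.uint8); m[:,:330]=0;m[:,420:]=0;m[245:]=0
L=[];Rr=[]
for r in range(10,225,5):
    x=np.where(m[r])[0]
    if len(x): print(r,x[0],x[-1],end='; ')
y=np.where(m.any(1))[0]; print(y[0],y[-1])
E
```

```text
[256. 210.] c [424.6  48. ] LxW 56.7 22.1 yaw 115.1
[256. 107.] c [425.9 171. ] LxW 54.3 21.0 yaw 102.2
[256. 210.] c [424.7  48.2] LxW 57.5 22.8 yaw 115.1
[255. 107.] c [425.7 171.2] LxW 55.2 21.9 yaw 101.9
10 384 402; 15 383 401; 20 383 400; 25 382 400; 30 381 399; 35 380 398; 40 379 397; 45 379 396; 50 378 395; 55 377 394; 60 376 393; 65 375 392; 70 375 392; 75 374 391; 80 374 390; 85 373 389; 90 372 388; 95 372 387; 100 371 386; 105 370 386; 110 369 385; 115 369 384; 120 368 383; 125 367 382; 130 366 381; 135 365 380; 140 365 379; 145 364 379; 150 362 378; 155 361 377; 160 360 376; 165 360 375; 170 359 375; 175 358 374; 180 357 373; 185 356 372; 190 356 371; 195 355 370; 200 354 369; 205 353 369; 210 352 368; 215 352 368; 220 351 367; 0 241
```

```bash
python3 - <<'E'
from h import *
c=camera_info("wrist")
E_=np.array([ray(c,(402.5,10),.05),ray(c,(387.5,97),.05),ray(c,(367.5,220),.05)]);W=np.array([ray(c,(384-.5,10),.05),ray(c,(350.5,220),.05)])
print(E_.round(4).tolist(),W.round(4).tolist()); d=E_[0]-E_[2]; d/=np.linalg.norm(d); n=np.array([d[1],-d[0],0]); print("dir",d.round(4),np.degrees(np.arctan2(d[1],d[0])), "widths",(E_[2]-W[1])@n,(E_[0]-W[0])@n)
end=ray(c,(357,241),.05); mid=E_[2]-n*.009; mid=mid+d*(((end-mid)@d)+.16); print("mid",mid.round(4),[ (mid+d*t).round(4).tolist() for t in(-.1,0,.1)])
s=get_state(); yaw=lambda: np.degrees(np.arctan2(*R.from_quat(s["tcp_rot"]).as_matrix()[[1,0],[0,0]])); print(yaw())
E
```

```text
[[0.5744, 0.2653, 0.05], [0.5674, 0.1831, 0.05], [0.5571, 0.0449, 0.05]] [[0.5556, 0.2652, 0.05], [0.5371, 0.0449, 0.05]]
dir [0.0781 0.9969 0.    ] 85.5179831946912 widths 0.01997515280906825 0.018762948786854715
mid [0.5585 0.1777 0.05  ] [[0.5507, 0.078, 0.05], [0.5585, 0.1777, 0.05], [0.5663, 0.2774, 0.05]]
90.09730171432192
```

Call:
{"op": "apply_moves", "data": {"grip": [0.7, 0.7, 0.7, 0.7, 0.7, 0.7, 0.7, 0.7, 0.7, 0.7, 0, 0, 0, 0, 0, 0, 0], "travel": [[70, -24, 60], [70, -24, 120], [70, -24, 180], [70, -24, 220], [70, -24, 240], [70, -24, 255], [70, -24, 265], [70, -24, 273], [70, -24, 278], [70, -24, 278], [70, -24, 278], [70, -24, 278], [70, -24, 278], [70, -24, 278], [70, -24, 260], [70, -24, 220], [70, -24, 160]], "angular": [[0, 0, -1.5], [0, 0, -1.5], [0, 0, -1.5], [0, 0, -1.5], [0, 0, -1.5], [0, 0, -1.5], [0, 0, -1.5], [0, 0, -1.5], [0, 0, -1.5], [0, 0, -1.5], [0, 0, -1.5], [0, 0, -1.5], [0, 0, -1.5], [0, 0, -1.5], [0, 0, -1.5], [0, 0, -1.5], [0, 0, -1.5]]}}

```text
clock: 4.08
position: [0.4249, 0.1698, 0.1403]
tcp_rot: [0.629, 0.778, -0.001, -0.001]
ft_force: [-0.1, -0.1, -0.9]
grip_width: 0.0219
grasp_force: 30.0
```

```bash
cat >> h.py <<'E'
def goto(x,y,z,yaw):
    """tool-frame travel (mm) and turn (8 deg units) to a downward pose with tool x at yaw (deg)"""
    s=get_state(); M=R.from_quat(s["tcp_rot"])
    G=np.array([[np.cos(np.radians(yaw)),np.sin(np.radians(yaw)),0],[np.sin(np.radians(yaw)),-np.cos(np.radians(yaw)),0],[0,0,-1]]).T.T
    G=R.from_matrix(np.column_stack([[np.cos(np.radians(yaw)),np.sin(np.radians(yaw)),0],[np.sin(np.radians(yaw)),-np.cos(np.radians(yaw)),0],[0,0,-1]]))
    print("travel",M.inv().apply(np.array([x,y,z])-s["position"])*1000,"turn",(M.inv()*G).as_rotvec(degrees=True)/8)
E
sed -i '/T\.T$/d' h.py
python3 - <<'E'
from h import *
s=get_state(); print(s["position"],s["grip_width"],s["grasp_force"])
c=camera_info("wrist"); cv2.imwrite("pics/w2.png",snapshot("wrist")[...,::-1])
goto(.5661,.2774,.15,175.5)
E
```

```text
[0.42488328 0.16982409 0.14031726] 0.021853345885437272 29.97652977705002
travel [ 75.2920065  156.99174469   2.9847962 ] turn [ 0.07855433  0.04722285 -9.17876289]
```

View pics/w2.png

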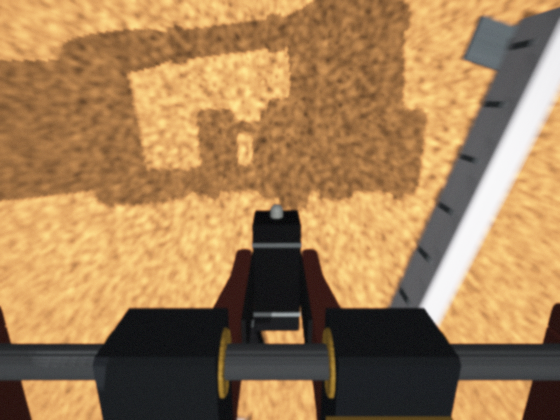

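The block is held squarely (body rows 211–328, columns 253–300, stub at (277,211)). The far rail end is at upper right. Now I check how far off centre along its length it is held.

```bash
python3 - <<'E'
from h import *
c=camera_info("wrist"); s=get_state(); M=R.from_quat(s["tcp_rot"]).as_matrix()
for r in (211,245,314,328): 
    P=M.T@(ray(c,(277,r),s["position"][2])-s["position"]); print(r,(P*1000).round(1))
for x in(-28,28):
  for z in(0,22): print(x,z,proj(c,s["position"]+M@np.array([x,0,z])/1000).round(1))
im=cv2.imread("pics/w2.png"); print(im[190:335:2,265].max(1).tolist())
# rail line in this view (right/outer edges) on z=.05
g=((im.min(2)>150)).astype(np.uint8)
for r in (60,120,180,240,290):
    x=np.where(g[r,380:])[0]+380; print(r,x[0],x[-1],ray(c,(x[0]-.5,r),.05).round(4),ray(c,(x[-1]+.5,r),.05).round(4))
E
```

```text
211 [36.2 -0.3  0. ]
245 [20.5 -0.3  0. ]
314 [-14.6  -0.3  -0. ]
328 [-22.3  -0.3  -0. ]
-28 0 [277.7 338. ]
-28 22 [277.5 311.5]
28 0 [277.7 229.1]
28 22 [277.5 213.2]
[164, 167, 166, 165, 194, 221, 239, 245, 243, 242, 161, 25, 8, 14, 12, 15, 11, 19, 21, 20, 23, 24, 23, 20, 24, 25, 43, 99, 98, 42, 24, 22, 23, 22, 22, 20, 21, 23, 20, 23, 20, 23, 20, 20, 20, 19, 23, 18, 23, 23, 24, 21, 19, 19, 21, 19, 22, 20, 18, 20, 23, 63, 98, 73, 28, 27, 26, 28, 32, 33, 108, 198, 195]
60 540 559 [0.5732 0.3097 0.05  ] [0.586  0.3125 0.05  ]
120 510 545 [0.5693 0.2704 0.05  ] [0.5934 0.2755 0.05  ]
180 481 514 [0.5657 0.2272 0.05  ] [0.5896 0.2322 0.05  ]
240 452 483 [0.5617 0.1792 0.05  ] [0.5855 0.1842 0.05  ]
290 427 458 [0.5574 0.135  0.05  ] [0.5823 0.1401 0.05  ]
```

Call:
{"op": "apply_moves", "data": {"grip": [0, 0, 0, 0, 0, 0, 0, 0, 0, 0, 0], "travel": [[10, 10, -20], [30, 50, -20], [75, 110, -20], [75, 157, -20], [75, 157, -20], [75, 157, -20], [75, 157, -20], [75, 157, -20], [75, 157, -20], [75, 157, -20], [75, 157, -20]], "angular": [[0, 0, -1.3], [0, 0, -2.6], [0, 0, -3.9], [0, 0, -5.2], [0, 0, -6.5], [0, 0, -7.8], [0, 0, -9.2], [0, 0, -9.2], [0, 0, -9.2], [0, 0, -9.2], [0, 0, -9.2]]}}

```text
clock: 5.5
position: [0.5637, 0.2763, 0.1598]
tcp_rot: [0.038, 0.999, 0.0, 0.0]
ft_force: [0.2, -0.2, -0.8]
grip_width: 0.0216
grasp_force: 30.0
```

```bash
python3 - <<'E'
from h import *
s=get_state(); M=R.from_quat(s["tcp_rot"]); c=camera_info("wrist"); im=snapshot("wrist"); cv2.imwrite("pics/w3.png",im[...,::-1])
print(s["position"],M.as_matrix().round(3).tolist(),s["grip_width"])
E=np.array(c["extrinsics"]); print((M.inv().as_matrix()@E[:3,:3]).round(3).tolist(), M.inv().apply(E[:3,3]-s["position"]).round(4))
E
```

```text
[0.56371617 0.27633255 0.15976885] [[-0.997, 0.077, 0.0], [0.077, 0.997, 0.0], [-0.0, 0.0, -1.0]] 0.021586137560812922
[[-0.001, -0.953, -0.302], [1.0, -0.001, 0.0], [-0.0, -0.302, 0.953]] [ 0.0838 -0.001  -0.1433]
```

View pics/w3.png

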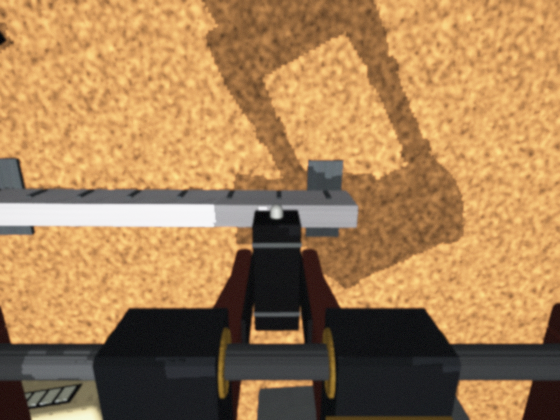

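The wrist view over the rail shows its top face at rows ~203–227, the far end at column 356 and the holed side face above it. The block is held, stub at (277,212).

```bash
python3 - <<'E'
from h import *
s=get_state(); M=R.from_quat(s["tcp_rot"]); c=camera_info("wrist"); im=cv2.imread("pics/w3.png")
for col in (60,180,230,340): print(col,im[184:234:2,col].mean(1).round().astype(int).tolist())
for px in [(277,203.5),(277,227),(60,203.5),(60,227),(356,215)]:
    w=ray(c,px,.05); print(px,w.round(4),(M.inv().apply(w-s["position"])*1000).round(1))
for px in [(277,191)]: w=ray(c,px,.0); print(px,w.round(4))
E
```

```text
60 [182, 141, 102, 97, 96, 100, 100, 102, 97, 118, 215, 241, 241, 242, 243, 241, 241, 242, 240, 241, 236, 191, 173, 174, 164]
180 [177, 174, 173, 116, 77, 47, 70, 96, 103, 109, 201, 246, 247, 246, 246, 245, 246, 245, 245, 245, 246, 217, 153, 169, 178]
230 [187, 184, 152, 81, 45, 39, 48, 77, 97, 98, 124, 177, 181, 182, 179, 179, 176, 178, 178, 177, 181, 180, 176, 170, 165]
340 [74, 72, 73, 83, 93, 95, 93, 94, 94, 97, 109, 161, 171, 171, 176, 174, 175, 176, 174, 171, 172, 161, 116, 119, 114]
(277, 203.5) [0.556  0.2765 0.05  ] [  7.7  -0.4 109.7]
(277, 227) [0.5747 0.275  0.05  ] [-11.   -0.4 109.7]
(60, 203.5) [0.5435 0.1147 0.05  ] [   7.8 -162.7  109.7]
(60, 227) [0.5619 0.1098 0.05  ] [ -10.9 -166.1  109.7]
(356, 215) [0.5697 0.3353 0.05  ] [ -1.4  59.3 109.7]
(277, 191) [0.5595 0.2763 0.    ]
```

Call:
{"op": "apply_moves", "data": {"grip": [0, 0, 0, 0, 0, 0, 0, 0, 0.3, 0.45, 0.45, 0.45, 0.45, 0.45, 0.45, 0.45, 0.45], "travel": [[-3.6, 0, 30], [-3.6, 0, 55], [-3.6, 0, 70], [-3.6, 0, 80], [-3.6, 0, 85], [-3.6, 0, 87.5], [-3.6, 0, 87.7], [-3.6, 0, 87.7], [-3.6, 0, 87.7], [-3.6, 0, 87.7], [-3.6, 0, 87.7], [-3.6, 0, 80], [-3.6, 0, 60], [-3.6, 0, 20], [-3.6, 0, -30], [-3.6, 0, -30], [-3.6, 0, -30]], "angular": [[0, 0, 0], [0, 0, 0], [0, 0, 0], [0, 0, 0], [0, 0, 0], [0, 0, 0], [0, 0, 0], [0, 0, 0], [0, 0, 0], [0, 0, 0], [0, 0, 0], [0, 0, 0], [0, 0, 0], [0, 0, 0], [0, 0, 0], [0, 0, 0], [0, 0, 0]]}}

```text
clock: 7.68
position: [0.5675, 0.2761, 0.1907]
tcp_rot: [0.038, 0.999, 0.0, 0.001]
ft_force: [-0.6, 0.8, -0.6]
grip_width: 0.0392
grasp_force: 0.0
```

```bash
python3 - <<'E'
from h import *
s=get_state(); c=camera_info("wrist"); im=snapshot("wrist"); cv2.imwrite("pics/w4.png",im[...,::-1])
print(s["position"]); blocks(im,c,60,z=.072,roi=(180,120,380,300),amin=200)
ct=camera_info("top"); t=snapshot("top"); cv2.imwrite("pics/top2.png",t[...,::-1])
for a,r in dark(t,60,10,300): print(int(a),np.round(r[0]),np.round(r[1]),ray(ct,r[0],.018).round(3))
goto(.4247,.0482,.12,115.1)
E
```

```text
[0.56751931 0.27612192 0.19065208]
[221. 279.] c [620.9 220.7] LxW 45.3 33.8 yaw 173.7
[332. 279.] c [632.5 313.7] LxW 54.2 28.7 yaw 22.5
[276. 202.] c [562.7 275.6] LxW 57.3 21.2 yaw 176.3
15 [205. 411.] [ 7. 16.] [-0.104  0.231  0.018]
17 [246. 365.] [ 4. 15.] [0.044 0.1   0.018]
35 [381. 272.] [7. 6.] [ 0.359 -0.355  0.018]
14 [378. 263.] [6. 7.] [ 0.39  -0.344  0.018]
63 [337. 253.] [16.  5.] [ 0.424 -0.207  0.018]
61 [264. 251.] [ 5. 15.] [0.425 0.045 0.018]
21 [175. 208.] [21.  7.] [0.572 0.359 0.018]
19 [156. 207.] [ 4. 11.] [0.574 0.424 0.018]
12 [178. 198.] [7. 4.] [0.607 0.35  0.018]
18 [340. 202.] [35.  9.] [ 0.601 -0.216  0.018]
142 [352. 161.] [28.  6.] [ 0.746 -0.257  0.018]
262 [434. 158.] [ 7. 46.] [ 0.759 -0.545  0.018]
79 [556.   8.] [15.  6.] [ 1.324 -1.003  0.018]
travel [ 124.4440097  -237.68026836   68.81812984] turn [-0.01386248 -0.00892939  7.57067709]
```

View pics/w4.png

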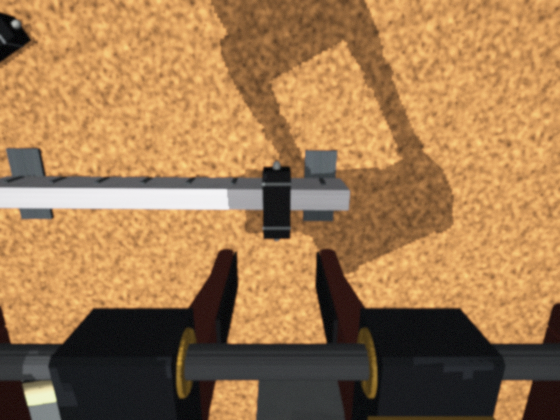

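Block 1 lies across the rail (body at (276,202), rail midline at row ~195). Next is block 2.

Call:
{"op": "apply_moves", "data": {"grip": [0.45, 0.7, 0.7, 0.7, 0.7, 0.7, 0.7, 0.7, 0.7, 0.7, 0.7, 0.7, 0, 0, 0, 0, 0, 0, 0], "travel": [[30, -55, 0], [60, -110, 10], [85, -165, 30], [110, -215, 60], [124.5, -237.7, 70], [124.5, -237.7, 100], [124.5, -237.7, 130], [124.5, -237.7, 145], [124.5, -237.7, 157], [124.5, -237.7, 165], [124.5, -237.7, 169], [124.5, -237.7, 169], [124.5, -237.7, 169], [124.5, -237.7, 169], [124.5, -237.7, 169], [124.5, -237.7, 169], [124.5, -237.7, 150], [124.5, -237.7, 110], [124.5, -237.7, 50]], "angular": [[0, 0, 1.3], [0, 0, 2.6], [0, 0, 3.9], [0, 0, 5.2], [0, 0, 6.5], [0, 0, 7.57], [0, 0, 7.57], [0, 0, 7.57], [0, 0, 7.57], [0, 0, 7.57], [0, 0, 7.57], [0, 0, 7.57], [0, 0, 7.57], [0, 0, 7.57], [0, 0, 7.57], [0, 0, 7.57], [0, 0, 7.57], [0, 0, 7.57], [0, 0, 7.57]]}}

```text
clock: 10.15
position: [0.424, 0.0484, 0.1389]
tcp_rot: [0.537, 0.844, -0.001, -0.002]
ft_force: [1.1, -0.7, -0.1]
grip_width: 0.0218
grasp_force: 30.0
```

```bash
python3 - <<'E'
from h import *
s=get_state(); c=camera_info("wrist"); im=snapshot("wrist"); cv2.imwrite("pics/w5.png",im[...,::-1])
print(s["position"],s["grip_width"],s["grasp_force"])
print(im[190:340:2,265].max(1).tolist())
goto(.5575,.176,.16,175.5)
E
```

```text
[0.42395582 0.04836134 0.13890522] 0.02181166750778113 29.997251629829407
[198, 185, 166, 147, 149, 187, 229, 243, 247, 250, 251, 251, 248, 242, 227, 85, 10, 15, 16, 18, 13, 12, 16, 19, 20, 21, 22, 20, 24, 23, 25, 47, 100, 98, 45, 20, 17, 21, 19, 22, 22, 20, 25, 21, 21, 19, 20, 23, 23, 24, 20, 25, 18, 23, 19, 20, 23, 21, 24, 23, 21, 21, 19, 18, 22, 35, 86, 95, 40, 31, 35, 35, 34, 34, 72]
travel [ 60.22393104 171.92711382  -9.26087657] turn [ 0.04616087  0.06141224 -7.54908746]
```

Call:
{"op": "apply_moves", "data": {"grip": [0, 0, 0, 0, 0, 0, 0, 0, 0, 0, 0], "travel": [[10, 20, -22], [25, 60, -22], [45, 110, -22], [60, 160, -22], [60, 172, -22], [60, 172, -22], [60, 172, -22], [60, 172, -22], [60, 172, -22], [60, 172, -22], [60, 172, -22]], "angular": [[0, 0, -1.3], [0, 0, -2.6], [0, 0, -3.9], [0, 0, -5.2], [0, 0, -6.5], [0, 0, -7.55], [0, 0, -7.55], [0, 0, -7.55], [0, 0, -7.55], [0, 0, -7.55], [0, 0, -7.55]]}}

```text
clock: 11.58
position: [0.5555, 0.1757, 0.1618]
tcp_rot: [0.039, 0.999, 0.0, 0.0]
ft_force: [0.9, -0.1, -0.2]
grip_width: 0.0215
grasp_force: 30.0
```

```bash
python3 - <<'E'
from h import *
s=get_state(); M=R.from_quat(s["tcp_rot"]); c=camera_info("wrist"); im=snapshot("wrist"); cv2.imwrite("pics/w6.png",im[...,::-1])
print(s["position"],s["grip_width"])
for col in (200,350): 
    g=im[170:250,col].mean(1); print(col,g[::2].round().astype(int).tolist())
    for r in (190,195,200,205,210,215,220,225): print(r,(M.inv().apply(ray(c,(col,r),.05)-s["position"])*1000)[:2].round(1).tolist(),end=' ')
print(im[190:340:2,265].max(1).tolist()); goto(.5576,.176,.0722,175.5)
E
```

```text
[0.55550842 0.17570137 0.1617579 ] 0.021542491683080457
200 [182, 165, 161, 165, 165, 168, 170, 175, 176, 156, 110, 106, 107, 107, 107, 106, 123, 224, 246, 245, 247, 247, 247, 247, 247, 246, 245, 242, 209, 194, 190, 185, 184, 181, 176, 173, 180, 188, 176, 164]
190 [17.6, -57.8] 195 [13.8, -58.0] 200 [9.9, -58.3] 205 [5.9, -58.6] 210 [2.0, -58.8] 215 [-2.0, -59.1] 220 [-6.1, -59.3] 225 [-10.1, -59.6] 350 [177, 139, 106, 115, 124, 124, 123, 122, 111, 98, 64, 40, 47, 81, 98, 102, 104, 151, 185, 184, 183, 179, 183, 178, 180, 180, 182, 180, 144, 110, 113, 124, 122, 105, 95, 85, 87, 96, 106, 107]
190 [17.5, 53.9] 195 [13.7, 54.2] 200 [9.8, 54.4] 205 [5.9, 54.7] 210 [1.9, 54.9] 215 [-2.1, 55.2] 220 [-6.1, 55.4] 225 [-10.2, 55.7] [117, 104, 102, 101, 101, 104, 106, 153, 207, 246, 248, 248, 248, 248, 226, 72, 12, 13, 13, 14, 12, 11, 7, 22, 22, 26, 25, 21, 23, 24, 22, 55, 100, 101, 39, 26, 25, 20, 23, 25, 24, 24, 26, 26, 23, 20, 22, 16, 24, 25, 22, 23, 23, 22, 20, 26, 21, 23, 20, 22, 19, 18, 18, 23, 21, 42, 97, 86, 35, 22, 21, 19, 18, 21, 95]
travel [-2.02576502  0.46211975 89.53097493] turn [ 0.0003936   0.00137445 -0.00199728]
```

Call:
{"op": "apply_moves", "data": {"grip": [0, 0, 0, 0, 0, 0, 0, 0, 0.3, 0.45, 0.45, 0.45, 0.45, 0.45, 0.45, 0.45, 0.45], "travel": [[-1.8, 0, 30], [-1.8, 0, 55], [-1.8, 0, 70], [-1.8, 0, 80], [-1.8, 0, 86], [-1.8, 0, 89], [-1.8, 0, 89.4], [-1.8, 0, 89.4], [-1.8, 0, 89.4], [-1.8, 0, 89.4], [-1.8, 0, 89.4], [-1.8, 0, 80], [-1.8, 0, 60], [-1.8, 0, 20], [-1.8, 0, -30], [-1.8, 0, -30], [-1.8, 0, -30]], "angular": [[0, 0, 0], [0, 0, 0], [0, 0, 0], [0, 0, 0], [0, 0, 0], [0, 0, 0], [0, 0, 0], [0, 0, 0], [0, 0, 0], [0, 0, 0], [0, 0, 0], [0, 0, 0], [0, 0, 0], [0, 0, 0], [0, 0, 0], [0, 0, 0], [0, 0, 0]]}}

```text
clock: 13.75
position: [0.5575, 0.1756, 0.1926]
tcp_rot: [0.039, 0.999, 0.0, 0.001]
ft_force: [-0.1, -0.2, -0.6]
grip_width: 0.0397
grasp_force: 0.0
```

```bash
python3 - <<'E'
from h import *
s=get_state(); c=camera_info("wrist"); im=snapshot("wrist"); cv2.imwrite("pics/w7.png",im[...,::-1])
print(s["position"]); blocks(im,c,60,z=.072,roi=(180,120,420,250),amin=200)
ct=camera_info("top"); t=snapshot("top"); cv2.imwrite("pics/top3.png",t[...,::-1])
for a,r in dark(t,60,10,300): print(int(a),np.round(r[0]),np.round(r[1]),ray(ct,r[0],.018).round(3))
# intermediate pose to view block 3: camera on +y side, yaw 90
goto(.43,-.25,.25,90)
E
```

```text
[0.5574945  0.17564755 0.19261858]
[275. 205.] c [556.7 172.3] LxW 57.5 26.1 yaw 175.5
[401. 202.] c [560.6 272.5] LxW 61.2 29.6 yaw 177.3
74 [280. 413.] [17.  8.] [-0.108 -0.015  0.018]
34 [381. 272.] [7. 6.] [ 0.359 -0.355  0.018]
14 [378. 263.] [6. 7.] [ 0.39  -0.344  0.018]
63 [337. 253.] [16.  5.] [ 0.424 -0.207  0.018]
94 [196. 213.] [ 8. 21.] [0.554 0.285 0.018]
26 [218. 211.] [14.  9.] [0.563 0.211 0.018]
19 [340. 202.] [35.  9.] [ 0.601 -0.216  0.018]
141 [352. 161.] [28.  6.] [ 0.746 -0.257  0.018]
260 [434. 158.] [ 7. 46.] [ 0.759 -0.545  0.018]
76 [556.   8.] [16.  6.] [ 1.322 -1.003  0.018]
travel [  93.2463015  -434.15048428  -59.04527381] turn [-1.38713960e-02 -7.44664029e-03  1.06884881e+01]
```

Call:
{"op": "apply_moves", "data": {"grip": [0.5, 0.7, 0.7, 0.7, 0.7, 0.7, 0.7, 0.7, 0.7, 0.7, 0.7, 0.7], "travel": [[10, -40, -59], [20, -90, -59], [30, -140, -59], [45, -195, -59], [60, -250, -59], [75, -305, -59], [90, -360, -59], [93, -415, -59], [93, -434, -59], [93, -434, -59], [93, -434, -59], [93, -434, -59]], "angular": [[0, 0, 1.2], [0, 0, 2.4], [0, 0, 3.6], [0, 0, 4.8], [0, 0, 6.0], [0, 0, 7.2], [0, 0, 8.4], [0, 0, 9.6], [0, 0, 10.7], [0, 0, 10.7], [0, 0, 10.7], [0, 0, 10.7]]}}

```text
clock: 15.35
position: [0.4309, -0.2487, 0.2505]
tcp_rot: [0.706, 0.708, 0.0, -0.0]
ft_force: [0.1, -0.5, -0.0]
grip_width: 0.0612
grasp_force: 0.0
```

```bash
python3 - <<'E'
from h import *
s=get_state(); c=camera_info("wrist"); im=snapshot("wrist"); cv2.imwrite("pics/w8.png",im[...,::-1])
print(s["position"],s["qd"].max()); blocks(im,c,60,roi=(100,30,420,245))
E
```

```text
[ 0.43091383 -0.24866086  0.25054972] 0.007205559332641846
[370. 187.] c [ 531.1 -263.5] LxW 127.7 16.1 yaw 76.5
[269. 138.] c [ 422.7 -207.2] LxW 54.2 20.5 yaw 68.9
```

View pics/w8.png

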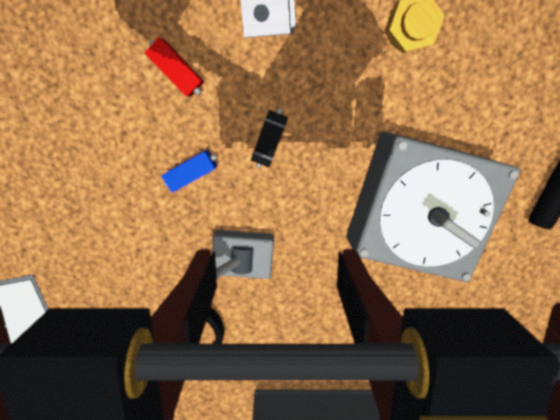

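The view shows block 3 at (269,138), the decoys at (173,66) and (189,170), and the lever block at (245,250). The timer hub is at (438,216) with the blade pointing right and down, and the stop post at (486,211). Picking block 3.

Call:
{"op": "apply_moves", "data": {"grip": [0.7, 0.7, 0.7, 0.7, 0.7, 0.7, 0.7, 0.7, 0.7, 0.7, 0, 0, 0, 0, 0, 0, 0, 0], "travel": [[41.5, -8, 50], [41.5, -8, 100], [41.5, -8, 145], [41.5, -8, 180], [41.5, -8, 200], [41.5, -8, 215], [41.5, -8, 223], [41.5, -8, 228], [41.5, -8, 229], [41.5, -8, 229], [41.5, -8, 229], [41.5, -8, 229], [41.5, -8, 229], [41.5, -8, 229], [41.5, -8, 210], [41.5, -8, 160], [41.5, -8, 90], [41.5, -8, 90]], "angular": [[0, 0, 1.3], [0, 0, 2.6], [0, 0, 2.65], [0, 0, 2.65], [0, 0, 2.65], [0, 0, 2.65], [0, 0, 2.65], [0, 0, 2.65], [0, 0, 2.65], [0, 0, 2.65], [0, 0, 2.65], [0, 0, 2.65], [0, 0, 2.65], [0, 0, 2.65], [0, 0, 2.65], [0, 0, 2.65], [0, 0, 2.65], [0, 0, 2.65]]}}

```text
clock: 17.65
position: [0.4247, -0.2094, 0.1678]
tcp_rot: [0.826, 0.564, 0.002, 0.005]
ft_force: [0.3, 0.1, -0.8]
grip_width: 0.0221
grasp_force: 30.0
```

```bash
python3 - <<'E'
from h import *
s=get_state(); c=camera_info("wrist"); im=snapshot("wrist"); cv2.imwrite("pics/w9.png",im[...,::-1])
print(s["position"],s["grip_width"],s["grasp_force"])
print(im[190:340:2,265].max(1).tolist())
goto(.5497,.076,.162,175.5)
c=camera_info("top")
E
```

```text
[ 0.42467619 -0.20937566  0.16775765] 0.022085507197587468 29.977091252803802
[228, 222, 209, 200, 199, 193, 175, 177, 189, 201, 215, 130, 17, 5, 10, 8, 8, 12, 12, 17, 17, 18, 12, 15, 18, 18, 18, 27, 73, 79, 41, 17, 13, 18, 18, 17, 13, 18, 14, 17, 16, 18, 18, 17, 17, 13, 18, 14, 15, 15, 15, 19, 16, 14, 14, 19, 16, 16, 14, 26, 27, 30, 87, 137, 94, 31, 26, 25, 29, 29, 25, 48, 91, 95, 97]
travel [311.21164916  13.51944419   3.37949333] turn [  0.0294615    0.05631142 -13.34882621]
```

Call:
{"op": "apply_moves", "data": {"grip": [0, 0, 0, 0, 0, 0, 0, 0, 0, 0, 0, 0, 0, 0, 0, 0], "travel": [[20, 0, -10], [50, 0, -10], [90, 5, -10], [135, 10, -10], [180, 13, -10], [220, 13, -10], [255, 13, -10], [285, 13, -10], [305, 13, -10], [311, 13.5, -5], [311, 13.5, 0], [311, 13.5, 0], [311, 13.5, 0], [311, 13.5, 0], [311, 13.5, 0], [311, 13.5, 0]], "angular": [[0, 0, -1.2], [0, 0, -2.4], [0, 0, -3.6], [0, 0, -4.8], [0, 0, -6.0], [0, 0, -7.2], [0, 0, -8.4], [0, 0, -9.6], [0, 0, -10.8], [0, 0, -12], [0, 0, -13.35], [0, 0, -13.35], [0, 0, -13.35], [0, 0, -13.35], [0, 0, -13.35], [0, 0, -13.35]]}}

```text
clock: 19.7
position: [0.5483, 0.0766, 0.1608]
tcp_rot: [0.04, 0.999, 0.0, 0.0]
ft_force: [-1.1, -0.2, -0.8]
grip_width: 0.0218
grasp_force: 30.0
```

```bash
python3 - <<'E'
from h import *
s=get_state(); M=R.from_quat(s["tcp_rot"]); c=camera_info("wrist"); im=snapshot("wrist"); cv2.imwrite("pics/w10.png",im[...,::-1])
print(s["position"],s["grip_width"])
for col in (220,350): 
    g=im[180:250,col].mean(1); print(col,g[::2].round().astype(int).tolist())
    for r in (200,205,210,215,220,225): print(r,(M.inv().apply(ray(c,(col,r),.05)-s["position"])*1000)[:2].round(1).tolist(),end=' ')
print(im[190:340:2,265].max(1).tolist()); goto(.5497,.076,.0722,175.5)
E
```

```text
[0.5482596  0.07655392 0.16079714] 0.02178470728508549
220 [116, 114, 119, 117, 112, 104, 103, 102, 102, 95, 97, 118, 170, 173, 176, 180, 177, 179, 180, 178, 173, 173, 154, 116, 110, 113, 116, 139, 175, 185, 180, 175, 171, 179, 193]
200 [10.2, -43.1] 205 [6.2, -43.3] 210 [2.3, -43.5] 215 [-1.7, -43.7] 220 [-5.7, -43.9] 225 [-9.8, -44.1] 350 [104, 131, 136, 118, 106, 101, 100, 101, 97, 100, 100, 112, 167, 181, 179, 181, 181, 182, 180, 179, 177, 178, 167, 130, 108, 101, 108, 113, 114, 108, 104, 115, 116, 119, 108]
200 [10.1, 54.2] 205 [6.2, 54.5] 210 [2.2, 54.7] 215 [-1.8, 55.0] 220 [-5.8, 55.2] 225 [-9.8, 55.5] [100, 102, 101, 101, 100, 101, 115, 172, 183, 233, 246, 162, 25, 10, 11, 11, 14, 14, 18, 19, 25, 24, 20, 20, 22, 25, 23, 43, 97, 100, 54, 26, 20, 26, 22, 26, 25, 23, 22, 23, 24, 26, 24, 20, 23, 19, 22, 22, 22, 19, 24, 23, 24, 24, 22, 23, 22, 20, 21, 25, 24, 25, 63, 99, 69, 22, 22, 21, 21, 20, 29, 139, 227, 238, 245]
travel [-1.48124532 -0.43723809 88.55755403] turn [ 0.0001046   0.00143276 -0.00252507]
```

View pics/w10.png

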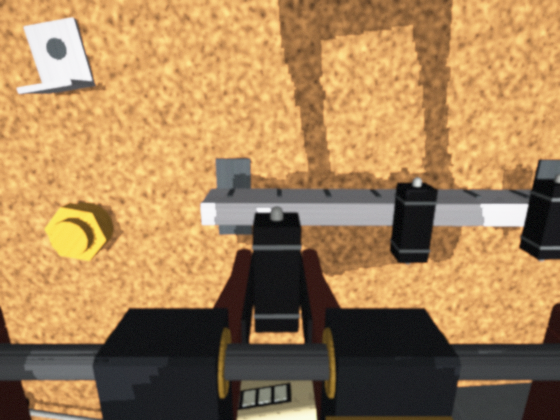

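Blocks 1 and 2 are on the rail at (540,215) and (413,222), and block 3 is above it at (277,270). Placing block 3.

Call:
{"op": "apply_moves", "data": {"grip": [0, 0, 0, 0, 0, 0, 0, 0, 0.3, 0.45, 0.45, 0.45, 0.45, 0.45, 0.45, 0.45, 0.45], "travel": [[-4.5, 0, 30], [-4.5, 0, 55], [-4.5, 0, 70], [-4.5, 0, 80], [-4.5, 0, 85], [-4.5, 0, 88], [-4.5, 0, 88.4], [-4.5, 0, 88.4], [-4.5, 0, 88.4], [-4.5, 0, 88.4], [-4.5, 0, 88.4], [-4.5, 0, 80], [-4.5, 0, 60], [-4.5, 0, 20], [-4.5, 0, -40], [-4.5, 0, -100], [-4.5, 0, -100]], "angular": [[0, 0, 0], [0, 0, 0], [0, 0, 0], [0, 0, 0], [0, 0, 0], [0, 0, 0], [0, 0, 0], [0, 0, 0], [0, 0, 0], [0, 0, 0], [0, 0, 0], [0, 0, 0], [0, 0, 0], [0, 0, 0], [0, 0, 0], [0, 0, 0], [0, 0, 0]]}}

```text
clock: 21.88
position: [0.5543, 0.0764, 0.2695]
tcp_rot: [0.039, 0.999, 0.001, 0.007]
ft_force: [0.7, 0.4, -1.1]
grip_width: 0.0395
grasp_force: 0.0
```

```bash
python3 - <<'E'
from h import *
s=get_state(); c=camera_info("wrist"); im=snapshot("wrist"); cv2.imwrite("pics/w11.png",im[...,::-1])
print(s["position"]); blocks(im,c,60,z=.072,roi=(180,100,560,250),amin=200)
# timer from w8: hub, blade, post, taken at the w8 pose (tcp .4309,-.2487,.2505 yaw 90.1)
M=R.from_matrix([[-0.002,1,0],[1,.002,0],[0,0,-1]]).as_matrix()
Ec=np.array([[-.0005,-.953,-.302],[1,-.0005,0],[0,-.302,.953]])
E=np.eye(4);E[:3,:3]=M@Ec;E[:3,3]=np.array([.4309,-.2487,.2505])+M@np.array([.0836,-.001,-.1433])
c8=dict(K=c["K"],extrinsics=E)
im8=cv2.imread("pics/w8.png"); cv2.imwrite("pics/crop8.png",cv2.resize(im8[120:290,340:530],None,fx=4,fy=3.5,interpolation=cv2.INTER_CUBIC)[:595])
for n,p,z in [("hub",(438,216),.06),("blade",(461,230),.112),("post",(486,211),.068)]: print(n,ray(c8,p,z).round(4))
for p in [(386,133),(518,172),(468,278),(352,248)]: print("corner",ray(c8,p,.058).round(4))
np.save("c8.npy",E)
E
```

```text
[0.55431822 0.07640581 0.26948234]
[373. 177.] c [557.6 171.1] LxW 56.5 26.1 yaw 175.4
[276. 175.] c [549.9  75.6] LxW 56.5 20.3 yaw 176.0
[473. 173.] c [561.4 266. ] LxW 57.5 41.1 yaw 168.6
hub [ 0.5913 -0.2781  0.06  ]
blade [ 0.5875 -0.2731  0.112 ]
post [ 0.6332 -0.2702  0.068 ]
corner [ 0.5323 -0.1971  0.058 ]
corner [ 0.6632 -0.2339  0.058 ]
corner [ 0.6339 -0.3483  0.058 ]
corner [ 0.5082 -0.3139  0.058 ]
```

View pics/crop8.png

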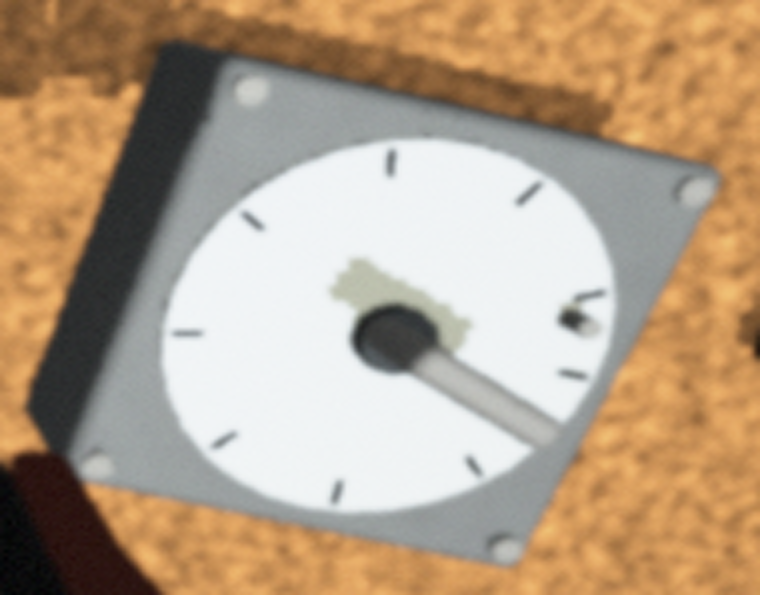

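All three blocks lie across the rail. In the crop the blade's top face runs from (420,345) to (550,440), the hub is at (395,340), and the stop post is at (580,320). Computing the key pose now.

```bash
python3 - <<'E'
from h import *
c=dict(K=camera_info("wrist")["K"],extrinsics=np.load("c8.npy"))
f=lambda x,y:(340+x/4,120+y/3.5)
a,b=ray(c,f(418,348),.112),ray(c,f(550,437),.112)
print("blade",a.round(4),b.round(4),((a+b)/2).round(4),np.linalg.norm(a-b),np.degrees(np.arctan2(*(b-a)[[1,0]])))
C=[ray(c,f(*p),.058) for p in [(222,58),(720,175),(515,565),(68,470)]]; print("box centre",np.mean(C,0).round(4),[round(np.linalg.norm(C[i]-C[i-1]),4) for i in range(4)])
i=cv2.imread("pics/w8.png"); m=(i.min(2)>200).astype(np.uint8); m[:,:340]=0;m[:120]=0
q=max(cv2.findContours(m,cv2.RETR_EXTERNAL,cv2.CHAIN_APPROX_NONE)[0],key=cv2.contourArea); h=cv2.convexHull(q)
P=np.array([ray(c,p,.06)[:2] for p in h[:,0]],np.float32); print("dial",cv2.minEnclosingCircle(P*1000))
print("hub",ray(c,f(395,340),.062).round(4),"post top",ray(c,f(592,325),.068).round(4),"post base",ray(c,f(570,318),.06).round(4))
t=camera_info("top"); print("top dial",ray(t,(360.5,203),.06))
E
```

```text
blade [ 0.572  -0.2636  0.112 ] [ 0.604  -0.2868  0.112 ] [ 0.588  -0.2752  0.112 ] 0.03948728382673405 -36.0489201632727
box centre [ 0.5889 -0.2764  0.058 ] [np.float64(0.1237), np.float64(0.1272), np.float64(0.124), np.float64(0.1255)]
dial ((589.4107055664062, -277.3930358886719), 55.848567962646484)
hub [ 0.5912 -0.2787  0.062 ] post top [ 0.6355 -0.2721  0.068 ] post base [ 0.6347 -0.2727  0.06  ]
top dial [ 0.59137886 -0.28007876  0.06      ]
```

Call:
{"op": "apply_moves", "data": {"grip": [0.45, 0.45, 0.45, 0.45, 0.45, 0.45, 0.45, 0.45, 0.45, 0.45, 0.45, 0.45], "travel": [[-10, -50, 0], [-20, -100, 0], [-30, -155, 0], [-40, -210, 10], [-50, -265, 30], [-60, -320, 60], [-61.6, -349, 70], [-61.6, -349, 70], [-61.6, -349, 70], [-61.6, -349, 70], [-61.6, -349, 70], [-61.6, -349, 70]], "angular": [[0, 0, 0.6], [0, 0, 1.2], [0, 0, 1.8], [0, 0, 2.4], [0, 0, 3.0], [0, 0, 3.94], [0, 0, 3.94], [0, 0, 3.94], [0, 0, 3.94], [0, 0, 3.94], [0, 0, 3.94], [0, 0, 3.94]]}}

```text
clock: 23.42
position: [0.587, -0.2759, 0.1912]
tcp_rot: [0.309, 0.951, -0.0, 0.0]
ft_force: [-0.3, -0.2, 0.6]
grip_width: 0.0394
grasp_force: 0.0
```

```bash
python3 - <<'E'
from h import *
s=get_state(); c=camera_info("wrist"); im=snapshot("wrist"); cv2.imwrite("pics/w12.png",im[...,::-1])
print(s["position"],s["joint_positions"].round(3)); M=R.from_quat(s["tcp_rot"])
print("expected blade ends px",[proj(c,np.array([.589,-.2765,.112])+t*.02*np.array([np.cos(np.radians(-36)),np.sin(np.radians(-36)),0])).round() for t in(-1,0,1)])
goto(.589,-.2765,.098,144)
E
```

```text
[ 0.5869973  -0.27588788  0.19117566] [-0.492  0.218  1.176  0.     1.746 -1.435]
expected blade ends px [array([279., 201.]), array([279., 230.]), array([279., 257.])]
travel [-1.90814713  0.81323923 93.0183003 ] turn [0.00048535 0.00372712 0.00342529]
```

View pics/w12.png

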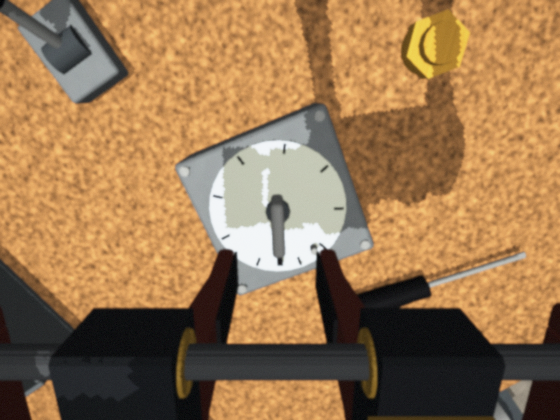

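The blade shows from (277,197) to (278,255), centred between the fingers, with the pointer tip at (280,262) and the post at (315,246). Going down to grip it.

Call:
{"op": "apply_moves", "data": {"grip": [0.45, 0.45, 0.45, 0.45, 0.45, 0.45, 0, 0, 0, 0, 0, 0], "travel": [[-0.6, 0.3, 40], [-0.6, 0.3, 70], [-0.6, 0.3, 85], [-0.6, 0.3, 93], [-0.6, 0.3, 93], [-0.6, 0.3, 93], [-0.6, 0.3, 93], [-0.6, 0.3, 93], [-0.6, 0.3, 93], [-0.6, 0.3, 93], [-0.6, 0.3, 93], [-0.6, 0.3, 93]], "angular": [[0, 0, 0], [0, 0, 0], [0, 0, 0], [0, 0, 0], [0, 0, 0], [0, 0, 0], [0, 0, 0], [0, 0, 0], [0, 0, 0], [0, 0, 0], [0, 0, 0], [0, 0, 0]]}}

```text
clock: 24.98
position: [0.5881, -0.2758, 0.0978]
tcp_rot: [0.309, 0.951, 0.001, 0.0]
ft_force: [3.5, 4.4, -0.2]
grip_width: 0.0087
grasp_force: 29.8
```

```bash
python3 - <<'E'
from h import *
s=get_state(); print({k:np.round(s[k],4).tolist() for k in("position","joint_positions","ft_force","torque","grip_width","grasp_force")}); goto(.588,-.276,.098,144)
E
```

```text
{'position': [0.5881, -0.2758, 0.0978], 'joint_positions': [-0.4916, 0.2401, 1.3165, 0.0016, 1.5843, -1.4349], 'ft_force': [3.4849, 4.3904, -0.1584], 'torque': [0.6628, -0.6156, 0.156], 'grip_width': 0.0087, 'grasp_force': 29.7981}
travel [-0.05956044 -0.24475326 -0.19043297] turn [0.01165025 0.0030653  0.00545827]
```

Call:
{"op": "apply_moves", "data": {"grip": [0, 0, 0, 0, 0, 0, 0, 0, 0, 0, 0, 0, 0, 0, 0, 0], "travel": [[0, 0.3, 0], [0, 0.3, 0], [0, 0.3, 0], [0, 0.3, 0], [0, 0.3, 0], [0, 0.3, 0], [0, 0.3, 0], [0, 0.3, 0], [0, 0.3, 0], [0, 0.3, 0], [0, 0.3, 0], [0, 0.3, 0], [0, 0.3, 0], [0, 0.3, 0], [0, 0.3, 0], [0, 0.3, 0]], "angular": [[0, 0, 0.9], [0, 0, 1.8], [0, 0, 2.7], [0, 0, 3.6], [0, 0, 4.5], [0, 0, 5.4], [0, 0, 6.3], [0, 0, 7.2], [0, 0, 8.1], [0, 0, 9], [0, 0, 9.9], [0, 0, 10.8], [0, 0, 11.7], [0, 0, 12.6], [0, 0, 13.5], [0, 0, 13.5]]}}

```text
clock: 26.98
position: [0.5934, -0.2758, 0.098]
tcp_rot: [0.951, 0.309, 0.006, 0.003]
ft_force: [25.1, -0.1, -8.7]
grip_width: 0.0091
grasp_force: 30.0
```

```bash
python3 - <<'E'
from h import *
s=get_state(); print({k:np.round(s[k],4).tolist() for k in("position","joint_positions","ft_force","torque","grip_width","grasp_force")})
M=R.from_quat(s["tcp_rot"]); print("F tool",M.inv().apply(s["ft_force"]).round(1),"yaw",np.degrees(np.arctan2(*M.as_matrix()[[1,0],[0,0]])))
E
```

```text
{'position': [0.5934, -0.2758, 0.098], 'joint_positions': [-0.4897, 0.2421, 1.3139, 0.0051, 1.5731, 0.4521], 'ft_force': [25.1077, -0.1035, -8.6958], 'torque': [0.1514, -3.884, 0.0004], 'grip_width': 0.0091, 'grasp_force': 29.9998}
F tool [20.2 14.8  9. ] yaw 36.043187774582556
```

Call:
{"op": "apply_moves", "data": {"grip": [0.3, 0.3, 0.3, 0.3, 0.3, 0.3], "travel": [[0, 0, 0], [0, 0, 0], [0, 0, 0], [1, 3.4, 0], [1, 3.4, 0], [1, 3.4, 0]], "angular": [[0, 0, 0], [0, 0, 0], [0, 0, 0], [0, 0, 0], [0, 0, 0], [0, 0, 0]]}}

```text
clock: 27.72
position: [0.5903, -0.2786, 0.0976]
tcp_rot: [0.951, 0.309, -0.0, -0.0]
ft_force: [-0.6, -1.3, 0.5]
grip_width: 0.0261
grasp_force: 0.0
```

```bash
cat >> h.py <<'E'
def st():
    s=get_state(); M=R.from_quat(s["tcp_rot"]); print(round(s["clock"],2),{k:np.round(s[k],4).tolist() for k in("position","joint_positions","grip_width","grasp_force")},"F tool",M.inv().apply(s["ft_force"]).round(1),"yaw",np.degrees(np.arctan2(*M.as_matrix()[[1,0],[0,0]])).round(2))
E
python3 - <<'E'
from h import *
st(); goto(.5907,-.2777,.098,36)
E
```

```text
27.73 {'position': [0.5903, -0.2786, 0.0976], 'joint_positions': [-0.493, 0.2496, 1.3058, -0.0001, 1.5863, 0.4498], 'grip_width': 0.0261, 'grasp_force': 0.0} F tool [-1.3  0.7 -0.5] yaw 35.98
travel [ 0.83478578 -0.54680965 -0.4006955 ] turn [-0.0006508   0.00104856 -0.0027034 ]
```

Call:
{"op": "apply_moves", "data": {"grip": [0.3, 0, 0, 0, 0, 0, 0, 0, 0, 0, 0, 0], "travel": [[0.5, -0.5, 0], [0.5, -0.5, 0], [0.5, -0.5, 0], [0.5, -0.5, 0], [0.5, -0.5, 0], [0.5, -0.5, 0], [0.5, -0.5, 0], [0.5, -0.5, 0], [0.5, -0.5, 0], [0.5, -0.5, 0], [0.5, -0.5, 0], [0.5, -0.5, 0]], "angular": [[0, 0, 0], [0, 0, 0], [0, 0, 0], [0, 0, 0], [0, 0, 0], [0, 0, 0], [0, 0, 1], [0, 0, 2], [0, 0, 3], [0, 0, 4], [0, 0, 5], [0, 0, 6]]}}

```text
clock: 29.22
position: [0.5906, -0.2777, 0.0977]
tcp_rot: [0.994, -0.107, 0.0, -0.0]
ft_force: [0.7, -0.4, -0.6]
grip_width: 0.0086
grasp_force: 30.0
```

```bash
python3 -c "
from h import *
st()"
```

```text
29.23 {'position': [0.5906, -0.2777, 0.0977], 'joint_positions': [-0.4918, 0.2489, 1.3065, 0.0002, 1.5861, 1.293], 'grip_width': 0.0086, 'grasp_force': 30.0029} F tool [0.7 0.2 0.6] yaw -12.26
```

Forces are now near zero, so the axis is right. Continuing this stroke.

Call:
{"op": "apply_moves", "data": {"grip": [0, 0, 0, 0, 0, 0, 0, 0, 0, 0], "travel": [[0, 0, 0], [0, 0, 0], [0, 0, 0], [0, 0, 0], [0, 0, 0], [0, 0, 0], [0, 0, 0], [0, 0, 0], [0, 0, 0], [0, 0, 0]], "angular": [[0, 0, 1], [0, 0, 2], [0, 0, 3], [0, 0, 4], [0, 0, 5], [0, 0, 6], [0, 0, 7], [0, 0, 8], [0, 0, 8.5], [0, 0, 8.5]]}}

```text
clock: 30.48
position: [0.591, -0.2774, 0.0977]
tcp_rot: [0.766, -0.642, 0.0, -0.001]
ft_force: [3.2, 0.4, -0.9]
grip_width: 0.0092
grasp_force: 30.0
```

```bash
python3 -c "
from h import *
st()"
```

```text
30.48 {'position': [0.591, -0.2774, 0.0977], 'joint_positions': [-0.4914, 0.249, 1.3064, 0.001, 1.5858, 2.4748], 'grip_width': 0.0092, 'grasp_force': 30.0009} F tool [ 0.2 -3.2  0.9] yaw -79.95
```

Call:
{"op": "apply_moves", "data": {"grip": [0.4, 0.4, 0.4, 0.4, 0.4, 0.4, 0.4, 0.4, 0.4, 0.4, 0.4, 0.4, 0.4, 0.4, 0.4, 0.4], "travel": [[0, 0, 0], [0, 0, 0], [0, 0, 0], [0, 0, -30], [0, 0, -60], [0, 0, -60], [0, 0, -60], [0, 0, -60], [0, 0, -60], [0, 0, -60], [0, 0, -60], [0, 0, -60], [0, 0, -60], [0, 0, -60], [0, 0, -60], [0, 0, -60]], "angular": [[0, 0, 0], [0, 0, 0], [0, 0, 0], [0, 0, 0], [0, 0, 0], [0, 0, -1.2], [0, 0, -2.4], [0, 0, -3.6], [0, 0, -4.8], [0, 0, -6.0], [0, 0, -7.2], [0, 0, -8.4], [0, 0, -9.6], [0, 0, -10.8], [0, 0, -11.25], [0, 0, -11.25]]}}

```text
clock: 32.48
position: [0.5904, -0.2779, 0.1576]
tcp_rot: [0.996, 0.087, -0.0, -0.0]
ft_force: [0.4, 0.1, -0.2]
grip_width: 0.0351
grasp_force: 0.0
```

Call:
{"op": "apply_moves", "data": {"grip": [0.4, 0.4, 0.4, 0.4, 0.4, 0.4, 0.4, 0.4, 0.4, 0.4, 0.4, 0.4], "travel": [[0, 0, 0], [0, 0, 0], [0, 0, 0], [0, 0, 0], [0, 0, 0], [0, 0, 0], [0, 0, 0], [0, 0, 0], [0, 0, 0], [0, 0, 0], [0, 0, 0], [0, 0, 0]], "angular": [[0, 0, -1.2], [0, 0, -2.4], [0, 0, -3.6], [0, 0, -4.8], [0, 0, -6.0], [0, 0, -7.2], [0, 0, -8.4], [0, 0, -9.6], [0, 0, -10.8], [0, 0, -11.25], [0, 0, -11.25], [0, 0, -11.25]]}}

```text
clock: 33.98
position: [0.5905, -0.2778, 0.1577]
tcp_rot: [0.644, 0.765, -0.0, 0.0]
ft_force: [0.3, 0.1, -0.3]
grip_width: 0.0354
grasp_force: 0.0
```

```bash
python3 - <<'E'
from h import *
st(); goto(.5908,-.2776,.098,100)
c=camera_info("wrist"); im=snapshot("wrist"); cv2.imwrite("pics/w13.png",im[...,::-1])
cv2.imwrite("pics/crop13.png",cv2.resize(im[100:340,120:440,::-1],None,fx=2,fy=2))
E
```

```text
33.98 {'position': [0.5905, -0.2778, 0.1577], 'joint_positions': [-0.4919, 0.2319, 1.2197, -0.0, 1.6899, -0.6643], 'grip_width': 0.0354, 'grasp_force': 0.0} F tool [0.1 0.3 0.3] yaw 99.88
travel [ 0.18709765  0.33307147 59.67082031] turn [ 0.00015899  0.00025958 -0.01523595]
```

View pics/crop13.png

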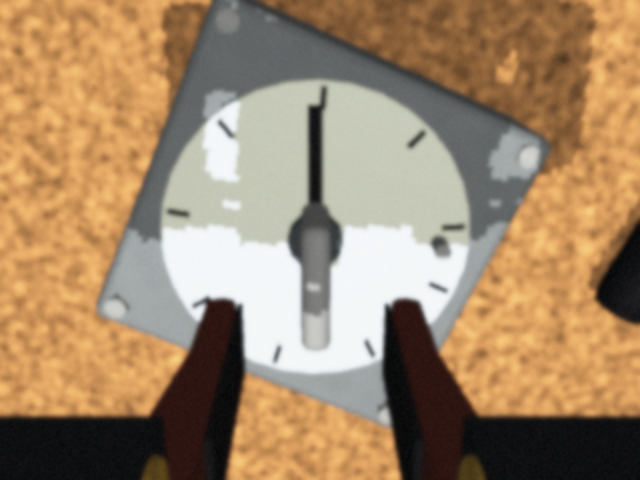

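The pointer now points up (tip at (315,105)) and the post is at (442,245), so about 85° remain. Blade and fingers are aligned; regripping and turning on.

Call:
{"op": "apply_moves", "data": {"grip": [0.4, 0.4, 0.4, 0.4, 0, 0, 0, 0, 0, 0, 0, 0, 0, 0, 0, 0, 0, 0, 0], "travel": [[0.2, 0.3, 30], [0.2, 0.3, 52], [0.2, 0.3, 59.7], [0.2, 0.3, 59.7], [0.2, 0.3, 59.7], [0.2, 0.3, 59.7], [0.2, 0.3, 59.7], [0.2, 0.3, 59.7], [0.2, 0.3, 59.7], [0.2, 0.3, 59.7], [0.2, 0.3, 59.7], [0.2, 0.3, 59.7], [0.2, 0.3, 59.7], [0.2, 0.3, 59.7], [0.2, 0.3, 59.7], [0.2, 0.3, 59.7], [0.2, 0.3, 59.7], [0.2, 0.3, 59.7], [0.2, 0.3, 59.7]], "angular": [[0, 0, 0], [0, 0, 0], [0, 0, 0], [0, 0, 0], [0, 0, 0], [0, 0, 0], [0, 0, 0], [0, 0, 0], [0, 0, 0], [0, 0, 1], [0, 0, 2], [0, 0, 3], [0, 0, 4], [0, 0, 5], [0, 0, 6], [0, 0, 7], [0, 0, 8], [0, 0, 9], [0, 0, 9]]}}

```text
clock: 36.4
position: [0.5911, -0.2778, 0.0987]
tcp_rot: [0.97, 0.242, 0.001, 0.0]
ft_force: [0.5, 0.2, 3.4]
grip_width: 0.0092
grasp_force: 30.0
```

```bash
python3 -c "
from h import *
st(); s=get_state(); print(s['torque'],s['joint_efforts'][5])"
```

```text
36.4 {'position': [0.5911, -0.2778, 0.0987], 'joint_positions': [-0.4913, 0.2487, 1.3049, -0.0, 1.5866, 0.5898], 'grip_width': 0.0092, 'grasp_force': 30.0018} F tool [ 0.5  0.1 -3.4] yaw 28.05
[-0.03214113  0.13883521  0.00410573] 0.7287527248263359
```

Call:
{"op": "apply_moves", "data": {"grip": [0, 0, 0, 0, 0, 0], "travel": [[0, 0, 0], [0, 0, 0], [0, 0, 0], [0, 0, 0], [0, 0, 0], [0, 0, 0]], "angular": [[0, 0, 0.5], [0, 0, 1], [0, 0, 1.5], [0, 0, 2], [0, 0, 2.3], [0, 0, 2.3]]}}

```text
clock: 37.15
position: [0.5912, -0.2778, 0.0987]
tcp_rot: [0.996, 0.085, 0.001, 0.0]
ft_force: [0.6, -1.5, 5.4]
grip_width: 0.0099
grasp_force: 31.5
```

```bash
python3 -c "
from h import *
st(); s=get_state(); print(s['torque'],s['joint_efforts'])"
```

```text
37.15 {'position': [0.5912, -0.2778, 0.0987], 'joint_positions': [-0.4913, 0.2487, 1.3049, -0.0002, 1.5865, 0.9085], 'grip_width': 0.0099, 'grasp_force': 31.5169} F tool [ 0.4  1.6 -5.4] yaw 9.8
[-0.19535317  0.11354174  0.72645748] [ -0.39372481 -47.74891019 -37.1768117    0.22870394   0.18530802
   0.93379218]
```

Moment about z is 0.73 N m and the blade is skewing in the pads, so the stop is reached. Releasing and checking.

Call:
{"op": "apply_moves", "data": {"grip": [0, 0.4, 0.4, 0.4, 0.4, 0.4, 0.4, 0.4, 0.4], "travel": [[0, 0, 0], [0, 0, 0], [0, 0, 0], [0, 0, 0], [0, 0, -30], [0, 0, -60], [0, 0, -100], [0, 0, -130], [0, 0, -130]], "angular": [[0, 0, -0.3], [0, 0, -0.3], [0, 0, -0.3], [0, 0, -0.3], [0, 0, -0.3], [0, 0, -0.3], [0, 0, -0.3], [0, 0, -0.3], [0, 0, -0.3]]}}

```text
clock: 38.28
position: [0.5916, -0.278, 0.2311]
tcp_rot: [0.995, 0.104, 0.002, 0.002]
ft_force: [0.4, -1.2, -1.2]
grip_width: 0.0351
grasp_force: 0.0
```

```bash
python3 - <<'E'
from h import *
st(); c=camera_info("wrist"); im=snapshot("wrist"); t=snapshot("top")
for n,i in(("w14",im),("top4",t)): cv2.imwrite(f"pics/{n}.png",i[...,::-1])
a=cv2.resize(im[60:290,130:430,::-1],(390,300)); b=cv2.resize(t[180:300,165:405,::-1],(780,390),interpolation=cv2.INTER_CUBIC)[:290]
w=np.zeros((595,790,3),np.uint8); w[:300,:390]=a; w[300:590,:780]=b; cv2.imwrite("pics/m14.png",w)
print(ray(camera_info("top"),(381,272),.0834))
E
```

```text
38.27 {'position': [0.5916, -0.278, 0.2311], 'joint_positions': [-0.4914, 0.2324, 1.0895, 0.0, 1.8141, 0.8702], 'grip_width': 0.0351, 'grasp_force': 0.0} F tool [0.1 1.3 1.2] yaw 11.99
[ 0.3616189  -0.34165352  0.0834    ]
```

View pics/m14.png

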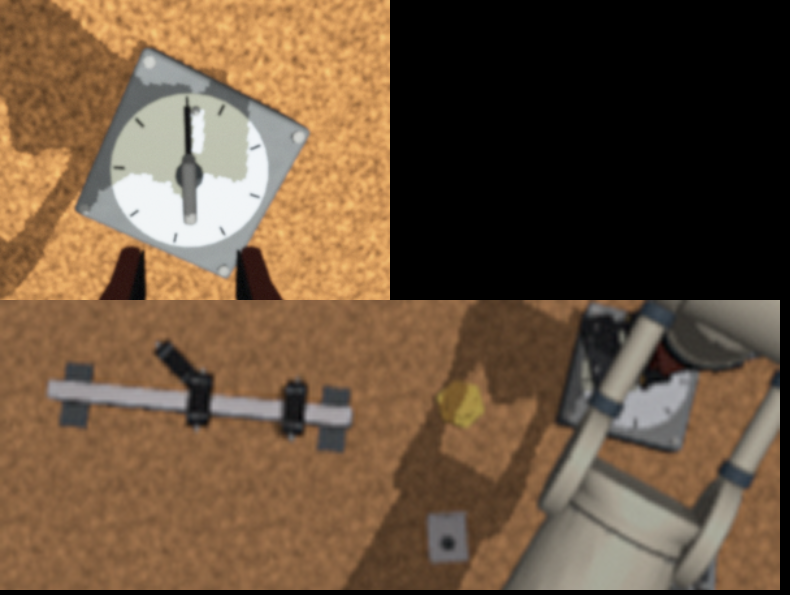

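Block 1 has been knocked: it now lies askew behind the rail near tile (178,360), close to block 2 at (199,400). Block 3, at (293,407), and the key, with its pointer on the post at (188,105), are fine. I need to know whether block 1 was still on the rail after the last placing (picture w11) and where it is now.

```bash
python3 - <<'E'
from h import *
K=camera_info("wrist")["K"]
def cam(p,yaw):
    a=np.radians(yaw); M=np.column_stack([[np.cos(a),np.sin(a),0],[np.sin(a),-np.cos(a),0],[0,0,-1]])
    E=np.eye(4);E[:3,:3]=M@np.array([[-.0005,-.953,-.302],[1,-.0005,0],[0,-.302,.953]]);E[:3,3]=np.array(p)+M@np.array([.0836,-.001,-.1433]); return dict(K=K,extrinsics=E)
im=cv2.imread("pics/w11.png")
for lo in (35,45): print(lo); blocks(im,cam([.5543,.0764,.2695],175.5),lo,z=.072,roi=(180,100,560,250),amin=150)
ct=camera_info("top"); 
for n in ("top3","top4"):
    t=cv2.imread(f"pics/{n}.png"); print(n)
    for lo in (45,60):blocks(t,ct,lo,z=.072,roi=(180,180,300,240),amin=8)
s=cv2.imread("pics/side0.png")
E
```

```text
35
[276. 185.] c [554.2  74.6] LxW 40.7 18.9 yaw 175.9
[373. 174.] c [554.5 170.9] LxW 55.3 23.9 yaw 175.5
[473. 175.] c [559.1 267.3] LxW 55.0 30.9 yaw 174.9
45
[276. 185.] c [554.1  74.6] LxW 40.7 19.1 yaw 175.5
[373. 174.] c [554.5 171.1] LxW 55.4 24.3 yaw 175.7
[473. 175.] c [559.1 267.1] LxW 55.0 32.5 yaw 175.6
top3
[194. 214.] c [548.5 276.9] LxW 58.5 23.0 yaw 104.9
[219. 212.] c [556.4 198.7] LxW 20.5 16.1 yaw 81.2
[234. 199.] c [602.  142.4] LxW 123.3 64.1 yaw 1.6
[197. 213.] c [549.9 269.3] LxW 80.0 25.9 yaw 102.1
[218. 210.] c [555.2 202.9] LxW 49.1 29.2 yaw 11.0
[234. 199.] c [604.7 140.6] LxW 139.1 65.3 yaw 21.9
top4
[255. 213.] c [551.7  75.4] LxW 49.0 18.2 yaw 174.8
[223. 206.] c [579.9 182. ] LxW 91.2 36.8 yaw 24.2
[255. 213.] c [553.3  75.7] LxW 51.8 22.8 yaw 176.0
[223. 206.] c [578.8 182.8] LxW 95.9 39.1 yaw 25.8
```

w11 confirms all three blocks were on the rail (y ≈ 0.075, 0.171 and 0.267) well after release, so step 1 was met; the knock came later. I go and look at block 1 from the far side.

Call:
{"op": "apply_moves", "data": {"grip": [0.5, 0.5, 0.5, 0.5, 0.5, 0.5, 0.5, 0.5, 0.5, 0.5, 0.5, 0.5, 0.5], "travel": [[5, -40, -69], [10, -90, -69], [15, -145, -69], [22, -200, -69], [30, -255, -69], [38, -310, -69], [46, -365, -69], [54, -420, -69], [57, -466, -69], [57, -466, -69], [57, -466, -69], [57, -466, -69], [57, -466, -69]], "angular": [[0, 0, 0.3], [0, 0, 0.6], [0, 0, 0.9], [0, 0, 1.2], [0, 0, 1.5], [0, 0, 1.8], [0, 0, 2.06], [0, 0, 2.06], [0, 0, 2.06], [0, 0, 2.06], [0, 0, 2.06], [0, 0, 2.06], [0, 0, 2.06]]}}

```text
clock: 40.0
position: [0.55, 0.1889, 0.2968]
tcp_rot: [0.999, -0.04, -0.0, 0.0]
ft_force: [0.7, -0.4, -0.6]
grip_width: 0.044
grasp_force: 0.0
```

```bash
python3 - <<'E'
from h import *
st(); c=camera_info("wrist"); im=snapshot("wrist"); cv2.imwrite("pics/w15.png",im[...,::-1])
sd=snapshot("side"); cv2.imwrite("pics/side2.png",sd[...,::-1])
for z in (.022,.072): print(z); blocks(im,c,50,z=z,roi=(60,30,500,245),amin=150)
cs=camera_info("side"); p=proj(cs,[.59,.18,.04]).round().astype(int); print(p)
A=cv2.resize(im[20:250,100:460,::-1],(790,505))
B=cv2.resize(sd[p[1]-45:p[1]+45,max(p[0]-70,0):p[0]+70,::-1],(0,0),fx=3.2,fy=3.2,interpolation=cv2.INTER_CUBIC)
w=np.zeros((595,790,3),np.uint8); A=cv2.resize(im[40:250,130:430,::-1],(430,300)); w[:300,:430]=A; w[300:300+B.shape[0],:B.shape[1]]=B; cv2.imwrite("pics/m15.png",w)
E
```

```text
40.0 {'position': [0.55, 0.1889, 0.2968], 'joint_positions': [0.2725, 0.0609, 1.1607, -0.0001, 1.9202, 1.9234], 'grip_width': 0.044, 'grasp_force': 0.0} F tool [0.7 0.3 0.6] yaw -4.6
0.022
[379. 166.] c [543.7  65.2] LxW 62.8 29.0 yaw 175.8
[274. 147.] c [577.8 185.8] LxW 118.1 46.8 yaw 25.4
0.072
[379. 166.] c [554.4  79.1] LxW 55.3 25.5 yaw 175.8
[274. 147.] c [584.4 185.3] LxW 103.9 41.2 yaw 25.4
[281 175]
```

View pics/m15.png

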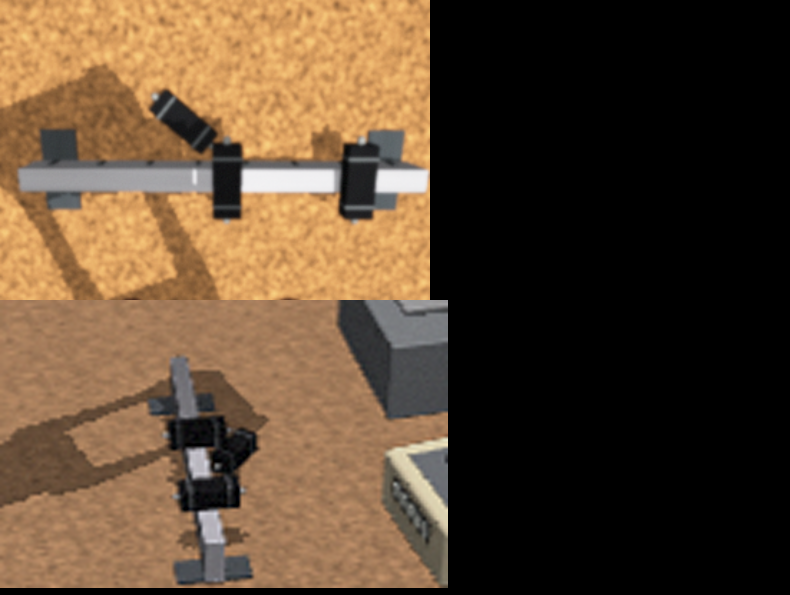

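The last picture shows block 1 lying on the bench behind the rail, tile (155,95) to (213,148). Its near end is beside the overhang of block 2, which is at (227,180). Block 3 is at (360,180). Computing its exact pose and the finger clearances.

```bash
python3 - <<'E'
from h import *
c=camera_info("wrist"); im=cv2.imread("pics/w15.png")
m=(im.max(2)<45).astype(np.uint8)*255; m[:, :200]=0; m[:,310:]=0; m[:80]=0; m[210:]=0
for r in range(96,200,4):
    x=np.where(m[r])[0]; print(r,(x[0],x[-1],len(x)) if len(x) else '',end='; ')
m2=m.copy(); m2[:,277:]=0; m2=cv2.morphologyEx(m2,cv2.MORPH_CLOSE,np.ones((5,5),np.uint8))
q=max(cv2.findContours(m2,cv2.RETR_EXTERNAL,cv2.CHAIN_APPROX_NONE)[0],key=cv2.contourArea)
for z in (.022,.05,.0):
    P=np.array([ray(c,p,z)[:2]*1000 for p in q[:,0]],np.float32); r=cv2.minAreaRect(P); print(z,np.round(r[0],1),np.round(r[1],1),r[2],cv2.boxPoints(r).round().tolist())
print("block2 far-left corner px(278,140)", ray(c,(278,140),.072).round(4), "rail far edge", ray(c,(240,150),.05).round(4))
for n,p in (("block1",(.572,.19)),): pass
E
```

```text
96 ; 100 ; 104 ; 108 (np.int64(242), np.int64(247), 6); 112 (np.int64(239), np.int64(255), 10); 116 (np.int64(236), np.int64(260), 18); 120 (np.int64(246), np.int64(264), 19); 124 (np.int64(243), np.int64(270), 28); 128 (np.int64(248), np.int64(273), 26); 132 (np.int64(253), np.int64(279), 23); 136 (np.int64(258), np.int64(278), 17); 140 (np.int64(263), np.int64(275), 8); 144 (np.int64(267), np.int64(297), 25); 148 (np.int64(279), np.int64(297), 19); 152 ; 156 (np.int64(279), np.int64(297), 19); 160 (np.int64(279), np.int64(296), 18); 164 (np.int64(279), np.int64(296), 18); 168 (np.int64(279), np.int64(296), 18); 172 (np.int64(280), np.int64(296), 17); 176 (np.int64(280), np.int64(296), 17); 180 (np.int64(280), np.int64(296), 17); 184 ; 188 (np.int64(280), np.int64(296), 17); 192 ; 196 ; 0.022 [603.6 205.6] [52.6 20.1] 45.65409851074219 [[578.0, 194.0], [592.0, 180.0], [629.0, 217.0], [615.0, 231.0]]
0.05 [605.5 204. ] [49.1 18.7] 45.65412139892578 [[582.0, 193.0], [595.0, 180.0], [629.0, 215.0], [616.0, 228.0]]
0.0 [602.  206.9] [55.4 21.1] 45.65414047241211 [[575.0, 194.0], [590.0, 180.0], [629.0, 219.0], [614.0, 234.0]]
block2 far-left corner px(278,140) [0.5906 0.1835 0.072 ] rail far edge [0.5806 0.2261 0.05  ]
```

Call:
{"op": "apply_moves", "data": {"grip": [0.37, 0.37, 0.37, 0.37, 0.37, 0.37, 0.37, 0.37, 0.37, 0.37], "travel": [[20, -10, 0], [55, -24.4, 20], [55, -24.4, 60], [55, -24.4, 100], [55, -24.4, 140], [55, -24.4, 170], [55, -24.4, 185], [55, -24.4, 185], [55, -24.4, 185], [55, -24.4, 185]], "angular": [[0, 0, -1.2], [0, 0, -2.4], [0, 0, -3.6], [0, 0, -4.8], [0, 0, -6], [0, 0, -6.27], [0, 0, -6.27], [0, 0, -6.27], [0, 0, -6.27], [0, 0, -6.27]]}}

```text
clock: 41.35
position: [0.6073, 0.2103, 0.1139]
tcp_rot: [0.922, 0.388, 0.001, 0.0]
ft_force: [0.5, -0.8, 0.2]
grip_width: 0.0324
grasp_force: 0.0
```

```bash
python3 - <<'E'
from h import *
st(); goto(.6067,.2088,.025,45.6); c=camera_info("wrist"); im=snapshot("wrist"); cv2.imwrite("pics/w16.png",im[...,::-1])
for lo in (45,60): blocks(im,c,lo,z=.022,roi=(225,60,330,330),amin=300)
s=get_state(); print([proj(c,np.array([.6025,.2045,.022])+t*.028*np.array([.7,.714,0])).round() for t in(-1,0,1)])
for r in range(120,330,14): x=np.where(im[r,200:350].max(1)<50)[0]+200; print(r,(x.min(),x.max(),len(x)) if len(x) else '',end='; ')
E
```

```text
41.35 {'position': [0.6073, 0.2103, 0.1139], 'joint_positions': [0.2805, 0.2135, 1.3184, 0.0, 1.6067, 1.0545], 'grip_width': 0.0324, 'grasp_force': 0.0} F tool [-0.2  0.9 -0.2] yaw 45.65
travel [-1.73887503  0.52433865 88.88974287] turn [ 0.01031708 -0.01857153  0.00663678]
[317. 295.] c [587.8 146.6] LxW 65.0 10.7 yaw 57.2
[260. 303.] c [559.2 167.3] LxW 66.5 60.6 yaw 32.2
[276. 215.] c [609.3 212.1] LxW 46.8 19.6 yaw 44.9
[320. 291.] c [590.4 146.3] LxW 66.1 15.0 yaw 48.2
[255. 299.] c [561.7 173.6] LxW 66.8 62.6 yaw 43.1
[276. 226.] c [605.5 208. ] LxW 58.0 20.1 yaw 44.9
[array([277., 266.]), array([277., 230.]), array([277., 192.])]
120 ; 134 ; 148 ; 162 ; 176 ; 190 (np.int64(262), np.int64(290), 29); 204 ; 218 (np.int64(262), np.int64(290), 29); 232 (np.int64(263), np.int64(289), 27); 246 (np.int64(263), np.int64(288), 26); 260 (np.int64(239), np.int64(314), 36); 274 (np.int64(236), np.int64(317), 16); 288 (np.int64(232), np.int64(321), 39); 302 (np.int64(229), np.int64(324), 62); 316 (np.int64(200), np.int64(349), 100);
```

Call:
{"op": "apply_moves", "data": {"grip": [0.37, 0.37, 0.37, 0.37, 0.37, 0.37, 0, 0, 0, 0, 0, 0, 0, 0, 0, 0, 0, 0], "travel": [[-1, 0.2, 35], [-1, 0.2, 60], [-1, 0.2, 75], [-1, 0.2, 85], [-1, 0.2, 89], [-1, 0.2, 89], [-1, 0.2, 89], [-1, 0.2, 89], [-1, 0.2, 89], [-1, 0.2, 89], [3, 0.2, 87], [12, 0.2, 86], [20, 0.2, 85], [26, 0.2, 80], [28, 0.2, 60], [28, 0.2, 20], [28, 0.2, -40], [28, 0.2, -40]], "angular": [[0, 0, 0], [0, 0, 0], [0, 0, 0], [0, 0, 0], [0, 0, 0], [0, 0, 0], [0, 0, 0], [0, 0, 0], [0, 0, 0], [0, 0, 0], [0, 0, 0], [0, 0, 0], [0, 0, 0], [0, 0, 0], [0, 0, 0], [0, 0, 0], [0, 0, 0], [0, 0, 0]]}}

```text
clock: 43.65
position: [0.629, 0.2308, 0.1618]
tcp_rot: [0.922, 0.388, 0.007, 0.001]
ft_force: [0.3, 0.0, -1.6]
grip_width: 0.0218
grasp_force: 30.0
```

```bash
python3 - <<'E'
from h import *
st(); c=camera_info("wrist"); im=snapshot("wrist"); cv2.imwrite("pics/w17.png",im[...,::-1])
print(im[190:340:2,265].max(1).tolist()); goto(.5665,.2774,.162,-4.5)
t=snapshot("top"); cv2.imwrite("pics/top5.png",t[...,::-1]); blocks(t,camera_info("top"),60,z=.072,roi=(200,190,300,240),amin=8)
E
```

```text
43.65 {'position': [0.629, 0.2308, 0.1618], 'joint_positions': [0.301, 0.2664, 1.1725, -0.0, 1.6887, 1.0748], 'grip_width': 0.0218, 'grasp_force': 29.9661} F tool [0.2 0.2 1.6] yaw 45.67
[179, 181, 173, 152, 154, 165, 197, 214, 207, 209, 221, 231, 236, 229, 228, 215, 82, 14, 13, 10, 6, 12, 16, 13, 20, 22, 21, 20, 20, 21, 23, 19, 38, 92, 95, 41, 22, 21, 22, 20, 16, 21, 24, 20, 18, 24, 21, 23, 15, 20, 21, 20, 18, 20, 18, 20, 20, 23, 19, 18, 21, 19, 18, 25, 23, 18, 45, 95, 83, 37, 27, 29, 28, 31, 29]
travel [ -9.31900177 -76.65605733  -4.64848457] turn [ 4.01207547e-03 -6.36930052e-02  6.27053837e+00]
[255. 213.] c [552.2  75.7] LxW 54.0 22.8 yaw 176.0
[224. 213.] c [543.8 181.3] LxW 87.6 37.1 yaw 1.5
[202. 193.] c [614.2 254.2] LxW 27.3 16.9 yaw 1.9
```

Call:
{"op": "apply_moves", "data": {"grip": [0, 0, 0, 0, 0, 0, 0, 0, 0, 0, 0], "travel": [[-8.4, -40, -4.6], [-8.4, -75.7, -4.6], [-8.4, -75.7, -4.6], [-8.4, -75.7, -4.6], [-8.4, -75.7, -4.6], [-8.4, -75.7, -4.6], [-8.4, -75.7, -4.6], [-8.4, -75.7, -4.6], [-8.4, -75.7, -4.6], [-8.4, -75.7, -4.6], [-8.4, -75.7, -4.6]], "angular": [[0, 0, 1.2], [0, 0, 2.4], [0, 0, 3.6], [0, 0, 4.8], [0, 0, 6], [0, 0, 6.27], [0, 0, 6.27], [0, 0, 6.27], [0, 0, 6.27], [0, 0, 6.27], [0, 0, 6.27]]}}

```text
clock: 45.12
position: [0.5662, 0.2769, 0.1566]
tcp_rot: [0.999, -0.039, 0.0, -0.0]
ft_force: [0.6, -0.4, -1.1]
grip_width: 0.0217
grasp_force: 30.0
```

```bash
python3 - <<'E'
from h import *
st(); s=get_state(); M=R.from_quat(s["tcp_rot"]); c=camera_info("wrist"); im=snapshot("wrist"); cv2.imwrite("pics/w18.png",im[...,::-1])
for col in (220,350): 
    g=im[180:250,col].mean(1); print(col,g[::2].round().astype(int).tolist())
    for r in (200,205,210,215,220,225): print(r,(M.inv().apply(ray(c,(col,r),.05)-s["position"])*1000)[:2].round(1).tolist(),end=' ')
print(im[190:340:2,265].max(1).tolist()); goto(.5678,.2774,.0753,-4.5)
E
```

```text
45.12 {'position': [0.5662, 0.2769, 0.1566], 'joint_positions': [0.4009, 0.1715, 1.29, 0.0, 1.68, 2.0499], 'grip_width': 0.0217, 'grasp_force': 29.9662} F tool [0.6 0.3 1.1] yaw -4.48
220 [68, 69, 69, 85, 106, 107, 109, 106, 111, 107, 122, 170, 176, 174, 177, 179, 180, 176, 179, 173, 170, 165, 129, 116, 117, 115, 124, 159, 180, 183, 168, 167, 176, 174, 156]
200 [10.8, -40.6] 205 [7.0, -40.8] 210 [3.1, -41.0] 215 [-0.8, -41.2] 220 [-4.8, -41.4] 225 [-8.8, -41.6] 350 [164, 151, 122, 122, 116, 112, 113, 111, 114, 112, 125, 227, 248, 248, 248, 248, 248, 248, 248, 248, 249, 249, 227, 174, 159, 162, 173, 178, 175, 175, 180, 188, 192, 193, 185]
200 [10.8, 55.1] 205 [6.9, 55.3] 210 [3.0, 55.6] 215 [-0.9, 55.8] 220 [-4.8, 56.1] 225 [-8.8, 56.3] [109, 109, 108, 109, 112, 126, 170, 178, 177, 179, 179, 181, 180, 181, 182, 157, 55, 15, 18, 12, 12, 5, 11, 20, 20, 22, 20, 18, 20, 19, 21, 20, 40, 91, 94, 41, 19, 23, 20, 19, 19, 17, 20, 22, 18, 20, 20, 20, 18, 18, 24, 22, 23, 22, 14, 21, 21, 19, 22, 26, 21, 21, 23, 20, 19, 21, 42, 90, 84, 33, 28, 27, 30, 30, 30]
travel [ 1.55989036 -0.60099697 81.30009001] turn [-0.00029022 -0.00087465  0.00217475]
```

Call:
{"op": "apply_moves", "data": {"grip": [0, 0, 0, 0, 0, 0, 0, 0, 0.3, 0.45, 0.45, 0.45, 0.45, 0.45, 0.45, 0.45, 0.45], "travel": [[2.3, 0, 30], [2.3, 0, 50], [2.3, 0, 65], [2.3, 0, 75], [2.3, 0, 79], [2.3, 0, 81], [2.3, 0, 81.3], [2.3, 0, 81.3], [2.3, 0, 81.3], [2.3, 0, 81.3], [2.3, 0, 81.3], [2.3, 0, 72], [2.3, 0, 50], [2.3, 0, 10], [2.3, 0, -50], [2.3, 0, -100], [2.3, 0, -100]], "angular": [[0, 0, 0], [0, 0, 0], [0, 0, 0], [0, 0, 0], [0, 0, 0], [0, 0, 0], [0, 0, 0], [0, 0, 0], [0, 0, 0], [0, 0, 0], [0, 0, 0], [0, 0, 0], [0, 0, 0], [0, 0, 0], [0, 0, 0], [0, 0, 0], [0, 0, 0]]}}

```text
clock: 47.3
position: [0.5698, 0.2773, 0.264]
tcp_rot: [0.999, -0.039, 0.005, -0.002]
ft_force: [-0.5, 0.8, -0.5]
grip_width: 0.0396
grasp_force: 0.0
```

```bash
python3 - <<'E'
from h import *
st(); c=camera_info("wrist"); im=snapshot("wrist"); cv2.imwrite("pics/w19.png",im[...,::-1])
blocks(im,c,45,z=.072,roi=(150,80,559,250),amin=150)
t=snapshot("top"); cv2.imwrite("pics/top6.png",t[...,::-1]); blocks(t,camera_info("top"),60,z=.072,roi=(200,190,300,240),amin=8)
ct=camera_info("top")
for n in("top0","top6"):
    i=cv2.imread(f"pics/{n}.png"); print(n); blocks(i,ct,50,z=.08,roi=(365,255,392,282),amin=8)
goto(.362,-.28,.25,90)
E
```

```text
47.3 {'position': [0.5698, 0.2773, 0.264], 'joint_positions': [0.3993, 0.1803, 1.0904, 0.0, 1.8596, 2.0484], 'grip_width': 0.0396, 'grasp_force': 0.0} F tool [-0.6 -0.7  0.5] yaw -4.49
[278. 193.] c [566.7 276.2] LxW 55.6 19.3 yaw 175.1
[378. 188.] c [562.7 178.2] LxW 54.1 24.5 yaw 175.6
[478. 187.] c [555.2  82.7] LxW 56.0 31.2 yaw 175.6
[255. 213.] c [551.8  75.8] LxW 54.9 22.8 yaw 176.0
[226. 210.] c [560.7 174.8] LxW 54.1 23.6 yaw 0.7
[202. 199.] c [593.8 251.9] LxW 68.2 20.3 yaw 1.9
top0
[381. 272.] c [ 361.5 -342.3] LxW 19.7 19.5 yaw 90.8
top6
[381. 272.] c [ 359.5 -341.4] LxW 20.3 19.1 yaw 63.0
travel [-162.42207833  571.26536689    6.7562217 ] turn [ 4.91548012e-03 -1.35018567e-02 -1.18116851e+01]
```

All three blocks are back on the rail (y ≈ 0.08, 0.178 and 0.276, near the midline and square). Now the lever: the ball is at about (0.361,-0.342), leaning towards the robot.

Call:
{"op": "apply_moves", "data": {"grip": [0.4, 0.2, 0, 0, 0, 0, 0, 0, 0, 0, 0, 0, 0, 0, 0, 0, 0], "travel": [[-10, 40, 0], [-25, 90, 0], [-40, 140, 0], [-57, 190, 0], [-74, 240, 0], [-91, 290, 0], [-108, 340, 0], [-125, 390, 0], [-142, 440, 0], [-159, 490, 0], [-176, 540, 0], [-192, 590, 0], [-201, 637, 0], [-201, 637, 30], [-201, 637, 60], [-201, 637, 60], [-201, 637, 60]], "angular": [[0, 0, -1], [0, 0, -2], [0, 0, -3], [0, 0, -4], [0, 0, -5], [0, 0, -6], [0, 0, -7], [0, 0, -8], [0, 0, -9], [0, 0, -10], [0, 0, -11], [0, 0, -11.8], [0, 0, -11.8], [0, 0, -11.8], [0, 0, -11.8], [0, 0, -11.8], [0, 0, -11.8]]}}

```text
clock: 49.52
position: [0.3182, -0.3424, 0.1968]
tcp_rot: [0.708, 0.707, 0.0, -0.0]
ft_force: [0.9, 0.4, 0.0]
grip_width: 0.0001
grasp_force: 0.0
```

```bash
python3 - <<'E'
from h import *
st(); goto(.32,-.342,.08,90); c=camera_info("wrist"); im=snapshot("wrist"); cv2.imwrite("pics/w20.png",im[...,::-1])
for a,r in dark(im,50,60,3000): print(int(a),np.round(r[0]),np.round(r[1]),ray(c,r[0],.083).round(4))
ct=camera_info("top"); t=snapshot("top"); cv2.imwrite("pics/top7.png",t[...,::-1])
i8=cv2.imread("pics/w8.png"); g=((i8.max(2)<140)&(i8.max(2).astype(int)-i8.min(2)<30)&(i8.max(2)>70)).astype(np.uint8); g[:225]=0;g[290:]=0;g[:,:205]=0;g[:,280:]=0
c8=dict(K=c["K"],extrinsics=np.load("c8.npy"))
q=max(cv2.findContours(g,cv2.RETR_EXTERNAL,cv2.CHAIN_APPROX_NONE)[0],key=cv2.contourArea)
P=np.array([ray(c8,p,.025)[:2]*1000 for p in q[:,0]],np.float32); print("lever base",cv2.minAreaRect(P))
E
```

```text
49.52 {'position': [0.3182, -0.3424, 0.1968], 'joint_positions': [-0.8948, -0.2727, 1.6487, -0.0, 1.7661, -0.8935], 'grip_width': 0.0001, 'grasp_force': 0.0} F tool [ 0.4  0.9 -0. ] yaw 89.92
travel [  0.3632329    1.85289468 116.7556993 ] turn [-0.00211818 -0.00241115 -0.00979464]
943 [ 14. 398.] [29. 41.] [ 0.0768 -0.5236  0.083 ]
744 [330. 208.] [30. 31.] [ 0.3583 -0.3407  0.083 ]
lever base ((390.19140625, -341.1274108886719), (53.56170654296875, 66.8625259399414), 85.0570068359375)
```

Ball measured at (0.358,-0.341), image (330,208). Going down behind it and pushing away.

Call:
{"op": "apply_moves", "data": {"grip": [0, 0, 0, 0, 0, 0, 0, 0, 0, 0, 0, 0, 0, 0, 0, 0, 0, 0, 0, 0], "travel": [[1, 0, 50], [1, 0, 90], [1, 0, 110], [1, 0, 117], [1, 0, 117], [1, 6, 117], [1, 12, 117], [1, 18, 117], [0.5, 24, 117], [0, 30, 117], [-0.5, 36, 117], [-1, 42, 117], [-1.5, 48, 117], [-2, 54, 117], [-2.5, 60, 117], [-3, 65, 117], [-3.5, 70, 117], [-4, 74, 117], [-4, 77, 117], [-4, 77, 117]], "angular": [[0, 0, 0], [0, 0, 0], [0, 0, 0], [0, 0, 0], [0, 0, 0], [0, 0, 0], [0, 0, 0], [0, 0, 0], [0, 0, 0], [0, 0, 0], [0, 0, 0], [0, 0, 0], [0, 0, 0], [0, 0, 0], [0, 0, 0], [0, 0, 0], [0, 0, 0], [0, 0, 0], [0, 0, 0], [0, 0, 0]]}}

```text
clock: 52.12
position: [0.3954, -0.3467, 0.0795]
tcp_rot: [0.708, 0.707, 0.0, 0.0]
ft_force: [-0.4, 1.0, 0.4]
grip_width: 0.0004
grasp_force: 0.0
```

```bash
python3 -c "
from h import *
st(); c=camera_info('wrist'); im=snapshot('wrist'); cv2.imwrite('pics/w21.png',im[...,::-1])
for a,r in dark(im,50,60,3000): print(int(a),np.round(r[0]),np.round(r[1]),ray(c,r[0],.083).round(4))"
```

```text
52.12 {'position': [0.3954, -0.3467, 0.0795], 'joint_positions': [-0.7847, -0.0804, 1.6869, 0.0001, 1.5349, -0.7832], 'grip_width': 0.0004, 'grasp_force': 0.0346} F tool [ 1.  -0.4 -0.4] yaw 89.92
1169 [542. 400.] [39. 35.] [ 0.5277 -0.409   0.083 ]
909 [ 14. 400.] [39. 29.] [ 0.2639 -0.4083  0.083 ]
1021 [482. 328.] [ 45. 155.] [ 0.4903 -0.3666  0.083 ]
138 [546.   8.] [16. 25.] [ 0.4903 -0.2346  0.083 ]
```

Call:
{"op": "apply_moves", "data": {"grip": [0, 0, 0, 0], "travel": [[0, 3, 0], [0, 6, 0], [0, 9, 0], [0, 9, 0]], "angular": [[0, 0, 0], [0, 0, 0], [0, 0, 0], [0, 0, 0]]}}

```text
clock: 52.68
position: [0.4009, -0.3468, 0.0793]
tcp_rot: [0.708, 0.706, -0.003, -0.003]
ft_force: [-13.9, 0.8, 6.3]
grip_width: 0.0005
grasp_force: 7.6
```

```bash
python3 -c "
from h import *
st()"
```

```text
52.67 {'position': [0.4009, -0.3468, 0.0793], 'joint_positions': [-0.7742, -0.0624, 1.6702, -0.0051, 1.5403, -0.7712], 'grip_width': 0.0005, 'grasp_force': 7.6264} F tool [  0.7 -14.   -6.2] yaw 89.84
```

A 14 N reaction means the lever is on its stop. Backing off and verifying everything from above.

Call:
{"op": "apply_moves", "data": {"grip": [0, 0, 0, 0, 0, 0, 0, 0, 0, 0, 0], "travel": [[0, -15, 0], [0, -30, 0], [0, -50, 0], [0, -70, -20], [0, -70, -60], [0, -70, -110], [0, -70, -160], [0, -70, -180], [0, -70, -180], [0, -70, -180], [0, -70, -180]], "angular": [[0, 0, 0], [0, 0, 0], [0, 0, 0], [0, 0, 0], [0, 0, 0], [0, 0, 0], [0, 0, 0], [0, 0, 0], [0, 0, 0], [0, 0, 0], [0, 0, 0]]}}

```text
clock: 54.05
position: [0.3338, -0.3462, 0.2577]
tcp_rot: [0.708, 0.707, 0.0, -0.001]
ft_force: [-0.8, -1.0, -0.0]
grip_width: 0.0
grasp_force: 0.0
```

```bash
python3 - <<'E'
from h import *
st(); c=camera_info("wrist"); im=snapshot("wrist"); cv2.imwrite("pics/w22.png",im[...,::-1])
for a,r in dark(im,45,60,3000): print(int(a),np.round(r[0]),np.round(r[1]),ray(c,r[0],.083).round(4))
ct=camera_info("top"); t=snapshot("top"); cv2.imwrite("pics/top8.png",t[...,::-1])
print("top blocks"); blocks(t,ct,60,z=.072,roi=(180,190,300,240),amin=8)
print("key dark px near dial"); 
for a,r in dark(t[185:222,342:380],75,3): print(a,np.round(r[0])+[342,185],np.round(r[1]),ray(ct,np.array(r[0])+[342,185],.065).round(3))
E
```

```text
54.05 {'position': [0.3338, -0.3462, 0.2577], 'joint_positions': [-0.8744, -0.2217, 1.498, 0.0001, 1.868, -0.8728], 'grip_width': 0.0, 'grasp_force': 0.0} F tool [-1.  -0.8  0. ] yaw 89.91
1223 [541. 399.] [40. 36.] [ 0.633  -0.5907  0.083 ]
1155 [472. 399.] [54. 40.] [ 0.5548 -0.5907  0.083 ]
929 [ 14. 399.] [40. 29.] [ 0.0348 -0.5902  0.083 ]
466 [374. 190.] [23. 25.] [ 0.4234 -0.3454  0.083 ]
1057 [482.  67.] [23. 92.] [ 0.5055 -0.2395  0.083 ]
top blocks
[255. 213.] c [553.3  75.7] LxW 51.8 22.8 yaw 176.0
[226. 210.] c [559.  174.7] LxW 50.7 23.6 yaw 0.7
[194. 209.] c [564.9 285.1] LxW 52.6 44.0 yaw 175.6
key dark px near dial
8.5 [348. 220.] [12.  2.] [ 0.532 -0.236  0.065]
17.5 [359. 201.] [10.  4.] [ 0.597 -0.276  0.065]
8.5 [342. 190.] [ 2. 11.] [ 0.633 -0.218  0.065]
```

The ball has travelled 65 mm of the full 67 mm (about 0.97 rad). All three blocks are on the rail and the key was left with its pointer on the stop. Handing in.

```bash
python3 -c "
from station import *
print(sign_off())"
```

```text
the job is handed in; nothing more can be done
None
```

I handed the job in with all three black blocks balanced across the rail, the key wound to its stop and the start lever pushed fully over; one block was knocked off partway through and put back, and the sign-off gave no verdict.

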